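Put the spare bushing away and screw its canister shut

ROBOT

A 6-joint arm with a two-finger parallel gripper is mounted at the origin on the work surface. World frame = base frame: x ahead of the robot, y to its left, z up, the work surface at z = 0. Lengths are in m, angles in rad, forces in N, time in s.
With the tool pointing down it reaches from about 0.375 to 0.825 m from the base axis. Payload 5.5 kg.
Tool frame: the origin (TCP) lies between the finger pads; the fingertips stand 22 mm ahead of it and the grasp point (between the pads) lies 3 mm ahead of it (arm.tcp_to_tips is the distance from the TCP to the fingertips, in m); y points along the fingers, z is the direction in which the jaws open and shut, and the axes are right-handed (so a half turn about y gives the same grasp; the last joint's range is limited). The gripper opens to 85 mm and grips with 20 to 120 N. Pads are 22 mm wide; open, the fingers measure 114 mm over their backs; the gripper's body (76 mm by 85 mm) begins 54 mm behind the grasp point. The pads swing forward as they close: fully open they stand 13 mm farther back than shut.
Start: joints at [-1.148, 0.314, -0.047, 1.21, 0, 1.571], TCP at [0.246, -0.547, 0.253] pointing down, gripper open.
Joint ranges: [-2.67, 2.67], [-0.69, 1.73], [-1.03, 1.25], [-2.08, 2.16], [-1.42, 1.45], [-3.14, 3.14]. Speed limits (rad/s): [2.39, 2.39, 3.01, 3.14, 3.14, 3.14].

INTERFACE

Orientations are given as a unit quaternion [w, x, y, z].
In Python, from plant import arm gives the robot as it stands. The module is installed in compiled form; this text tells all that it offers.
- The arm moves only by the tool carry_out, never from a script. Its argument "moves" is a list of rows, each an object of numbers: "hand": the closure, from -1 (fully open) to 1 (shut), so that 0 is half open; "x", "y", "z": the shift along the world's x, y, z in m; "twist": the turn about the world's z in rad. A call has 1 to 20 rows; each row is the pose to reach, as a shift and turn from the pose commanded when the call began; what a row does not reach only later rows make up. A row lasts 1/12 s, in which the tool goes at most 41.7 mm and 7.16 degrees, less where a joint would pass 70% of its speed; a pose out of reach is approached as far as the arm can. A call with a gripper value outside its range is refused whole. The fingers move at their own pace and stop on an object; the grip force is fixed at half the most. Time passes only in rows, so rows that repeat a pose let the fingers close. It gives the time, the measured TCP pose, the force and the opening at its end, in the units of the state.
- arm.read_state(): the state, without advancing time (a new reading comes with each control period).
- arm.camera(name): name is "scene" or "top" or "wrist"; returns a dict with "color" (400x640x3 uint8, red, green, blue), "z_map" (400x640 float32, m along the optical axis (not along the pixel's ray), 0 where there is no reading), "mtx" (3x3 intrinsics, pixels), "origin" and "attitude" of the camera in the world; the wrist camera has in their place "T_tool_cam" (4x4, takes a point from camera to tool coordinates, whose origin is the TCP and whose axes are the tool frame's). Camera axes: x right, y down, z forward; pixel columns grow to the right and rows downward; lengths in m; the calibration is good to about 2 mm. The wrist camera is an equidistant fisheye: a pixel r from the principal point sees the ray r / f radians off the axis. A picture is of the moment at which its call begins: read the wrist's pose just before it.
- arm.close_job(): hands the job in, once; it reports no verdict.
The state is a dict: "time_s": time; "q": joint angles; "qd": joint speeds; "tau": joint torques, N m; "eef_pos": TCP position; "eef_rot": TCP orientation; "wrist_force": force on the tool from outside, world axes, zero at the start; "wrist_torque": the same for the moment, N m; "opening": finger opening in m.
Only numpy, scipy, OpenCV 4.12 (cv2) and the standard library are available. Lean on these libraries where they do the work, as an engineer would, in place of code of your own. Each camera call takes 0.05 s, during which the arm holds its last target.

TASK

Put the brass bushing into the open aluminium canister and let go of it inside the mouth. Then fold the hinged collar with its blue cap over onto the mouth, and only then screw the cap clockwise all the way down until it stops, so that no red shows below it. Leave the other tools and parts where they are.

Things in the scene. Friction and masses are not known exactly. Their poses are not given: they have to be found in the camera images.
- bushing: Loose brass sleeve standing upright on the bench, 20 mm outside and 12 mm inside diameter, 44 mm tall, 60 g. Origin: centre of its underside, z along its axis. Two steel sockets of similar size (21 mm x 44 mm and 26 mm x 30 mm) stand near it and are not wanted; the three stand in any order.
- canister: Squat aluminium canister, immovable on a 110 mm square steel foot. Origin: centre of its underside at bench height, z up. Body 80 mm in diameter up to 48 mm, then a shoulder to a neck 46 mm outside, 39 mm bore, rim 66 mm above the bench; inner floor 10 mm above the bench. Its +y points from its axis to the collar's hinge; the open collar leans to that side.
- mouth (a point): Centre of the canister's open mouth, level with the rim, 66 mm above the bench; axes as the canister's.
- collar_hinge (a point): Centre of the collar's hinge pin, fixed on the canister 42 mm along its +y from its axis and 66 mm above the bench; the pin runs along the canister's x. The hinge parts stand at most 6 mm above this point and 17 mm to either side.
- collar (a joint): Angle (rad) of the hinged steel collar, a ring 62 mm in diameter, 8 mm thick, centred 42 mm from the hinge pin, mid-plane through the pin: 0 = shut on the mouth, pi/2 = upright, 1.75 to 2.1 at the start = leaning back open, end stop 2.2. Stiff hinge: stays at any angle, needs about 0.08 N m to turn, plus up to 0.06 N m for the weight.
- cap_top (a point): Centre of the top face of the blue ribbed screw cap, z out along its axis, x along its white mark; turns with the cap. Cap: cylinder 50 mm in diameter, 30 mm high, on the collar's outer side, concentric with the ring, captive. With the collar shut this point is 110 to 113 mm above the bench before screwing (start unknown) and 100.5 mm when fully down.
- red_band (a point): Centre of the collar's outer (when shut, upper) face, 4 mm out from its mid-plane; z outward. Here a red band, 45 mm in diameter, shows between collar and cap; it vanishes as the cap screws down. Full thread 3.2 rad = 12 mm, 3.75 mm per rad, clockwise to a firm stop; 0 to 0.6 rad already turned. Turning takes 0.15 N m; the cap stays where left, a push does not drive it.
- socket_a: Bystander: loose steel stepped socket, 21 mm diameter, 44 mm tall; origin at the centre of its underside.
- socket_b: Bystander: loose dark steel socket, 26 mm diameter, 30 mm tall; origin at the centre of its underside.
- wrench: Bystander: wrench lying to the robot's right.
- driver: Bystander: screwdriver lying to the robot's right.
- hammer: Bystander: hammer lying to the robot's right.
- tape: Bystander: yellow tape roll, 90 mm diameter, 24 mm high, lying beyond the working area.
- spray: Bystander: spray can, 60 mm diameter, 170 mm high, standing at the far left of the bench; origin at the centre of its underside.

How it is judged:
On the way, in this order (a step that is already met when the one before it is completed fails the run):
1. the bushing lies or stands inside the canister, released, before the collar is folded over (horizontal distance between bushing and canister below 0.038 m and z of bushing in the frame of canister between 0 and 0.048 m and value of joint collar above 0.5 rad and contact force between bushing and the fingers below 0.1 N), for 0.2 s.
2. the collar lies shut on the mouth with the cap still unscrewed (its top at least 5 mm above its final height) (horizontal distance between bushing and canister below 0.038 m and z of bushing in the frame of canister between 0 and 0.048 m and value of joint collar below 0.07 rad and z of cap_top in the frame of canister above 0.1055 m), for 0.2 s.
3. the cap is screwed all the way down (value of joint collar below 0.07 rad and z of cap_top in the frame of canister below 0.1015 m), for 0.1 s.
At the end, for the whole second after the job is handed in: The bushing is at rest inside the canister (origin within 38 mm of its axis and under 48 mm above the bench), the collar is shut (within 0.07 rad) and the cap is screwed fully down: its top at most 1 mm above its lowest height, that is within 0.27 rad of the stop (all of step 3 and horizontal distance between bushing and canister below 0.038 m and z of bushing in the frame of canister between 0 and 0.048 m and linear speed of bushing below 0.02 m/s); the robot touches nothing.
It fails at once if a bystander (socket, wrench, screwdriver, hammer, tape roll or spray can) is moved by more than 25 mm (distance of any of socket_a, socket_b, wrench, driver, hammer, tape, spray from where it was at the start of the episode above 0.025 m).
It also fails if it takes over 72 s, if anything falls off the work surface, if the arm or the gripper's body presses on something with over 40 N, if the wrist force passes 120 N, or if a joint passes its speed limit or range.

## Working session

There is one attempt and no reset: what is moved stays moved. The work goes in short steps, Python scripts to look and compute and a tool call to move; the robot and the scene stay as the last step left them, time stands still between calls to the robot, and variables do not carry over. Pictures are saved under pics/ and viewed, and the job is handed in when it is done.

Besides the shell and the picture viewer there is one more tool, called after "Request:" as name(argument=value, ...) on one line, values as JSON. carry_out: Moves the arm, as the interface text tells. Its arguments: {"type":"object","properties":{"moves":{"type":"array"}},"required":["moves"]}

```bash
mkdir -p pics
cat > h.py <<'E'
import numpy as np, cv2
from plant import arm
from scipy.spatial.transform import Rotation as R
def q2R(q): return R.from_quat([q[1],q[2],q[3],q[0]]).as_matrix()
def att(a):
    a=np.array(a); return a if a.shape==(3,3) else q2R(a)
def save(c,n,crop=None,s=1):
    im=c['color'][:,:,::-1]
    if crop: x0,y0,x1,y1=crop; im=im[y0:y1,x0:x1]
    cv2.imwrite('pics/'+n,cv2.resize(im,None,fx=s,fy=s,interpolation=cv2.INTER_CUBIC))
def pt(c,u,v,z=None):
    if z is None: z=c['z_map'][int(round(v)),int(round(u))]
    K=c['mtx']; p=np.array([(u-K[0,2])/K[0,0]*z,(v-K[1,2])/K[1,1]*z,z])
    return att(c['attitude'])@p+np.array(c['origin'])
def onz(c,u,v,h):
    K=c['mtx']; d=att(c['attitude'])@np.array([(u-K[0,2])/K[0,0],(v-K[1,2])/K[1,1],1]); o=np.array(c['origin'])
    return o+d*(h-o[2])/d[2]
E
python3 - <<'E'
from h import *
import pickle
s=arm.read_state(); print({k:np.round(v,3) for k,v in s.items()})
for n in ['scene','top','wrist']:
    c=arm.camera(n); save(c,n+'0.png'); pickle.dump(c,open(n+'0.pkl','wb'))
    print(n,c['mtx'],c.get('origin'),c.get('attitude'),c.get('T_tool_cam'))
E
```

```text
{'time_s': np.float64(0.0), 'q': array([-1.148,  0.314, -0.048,  1.21 , -0.   ,  1.571]), 'qd': array([-0.001,  0.001,  0.001,  0.001, -0.   , -0.001]), 'tau': array([ 1.0000e-03, -5.3958e+01,  3.3975e+01,  1.9000e-02,  0.0000e+00,
        0.0000e+00]), 'eef_pos': array([ 0.246, -0.547,  0.252]), 'eef_rot': array([ 0.148, -0.148,  0.692, -0.691]), 'wrist_force': array([ 0.143, -0.333, -0.159]), 'wrist_torque': array([ 0.009,  0.04 , -0.035]), 'opening': np.float64(0.085)}
scene [[399.58880302   0.         327.25076787]
 [  0.         399.58880302 202.30001342]
 [  0.           0.           1.        ]] [1.07831225 0.28611396 0.83577385] [-0.17503972  0.46949109  0.80686421 -0.31290472] None
top [[421.90627304   0.         319.5305346 ]
 [  0.         421.90627304 198.43845504]
 [  0.           0.           1.        ]] [ 0.24649568 -0.04866386  1.34748826] [ 0.07455065 -0.67195022  0.73254527 -0.0793885 ] None
wrist [[309.70691629   0.         320.25033379]
 [  0.         309.70691629 196.77648164]
 [  0.           0.           1.        ]] None None [[-1.11038031e-03  9.46172763e-01  3.23660113e-01 -8.34834087e-02]
 [-4.52013620e-04 -3.23660755e-01  9.46173088e-01 -1.20105219e-01]
 [ 9.99999281e-01  9.04313185e-04  7.87069504e-04 -1.91520703e-03]
 [ 0.00000000e+00  0.00000000e+00  0.00000000e+00  1.00000000e+00]]
```

View pics/scene0.png

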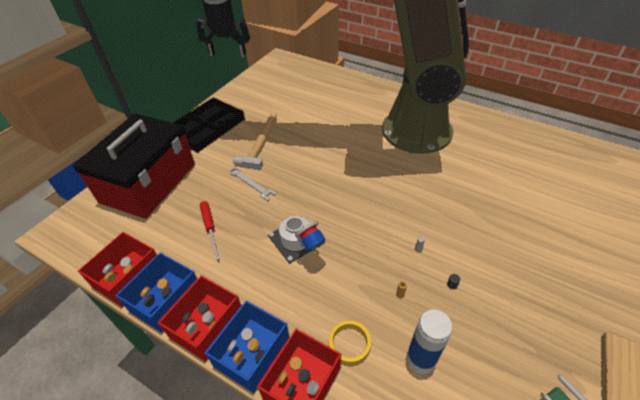

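View pics/top0.png

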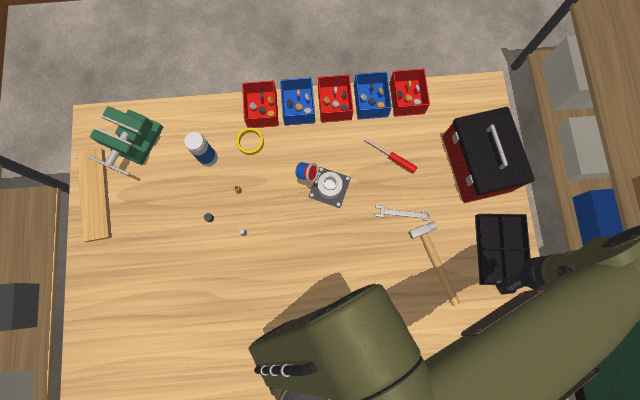

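View pics/wrist0.png

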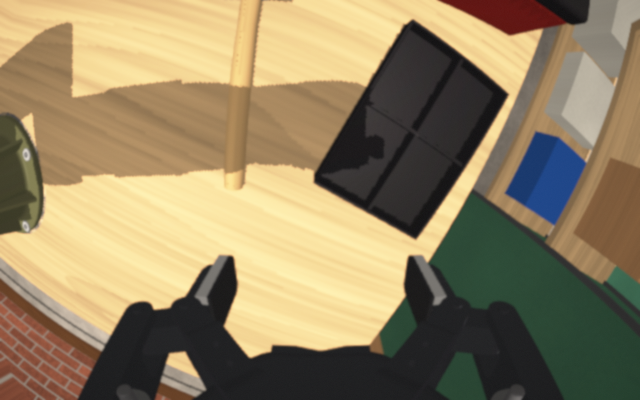

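The scene view shows the canister at (293,235) with its open collar and blue cap at (312,237). The brass bushing is at (402,289), the grey socket at (420,243) and the dark socket at (454,281). In the top view these are at (330,184), (238,189), (242,232) and (209,217).

Run:
```python
from h import *
import pickle
t=pickle.load(open('top0.pkl','rb')); s=pickle.load(open('scene0.pkl','rb'))
save(t,'topc.png',(190,140,370,250),4.4)
save(s,'scenec.png',(255,200,475,310),3.6)
for n,c,l in [('top',t,[(238,189),(209,217),(242,232),(330,184),(306,172)]),('scene',s,[(402,289),(420,243),(454,281),(293,229)])]:
    for u,v in l: print(n,u,v,pt(c,u,v).round(4))
```

```text
top 238 189 [0.587  0.185  0.0474]
top 209 217 [0.5082 0.284  0.0294]
top 242 232 [0.4491 0.1794 0.0437]
top 330 184 [ 0.5873 -0.109   0.0111]
top 306 172 [ 0.5999 -0.0353  0.1309]
scene 402 289 [0.6041 0.1969 0.0375]
scene 420 243 [0.463  0.1855 0.0357]
scene 454 281 [0.5224 0.2917 0.0308]
scene 293 229 [ 0.5618 -0.1254  0.007 ]
```

View pics/topc.png

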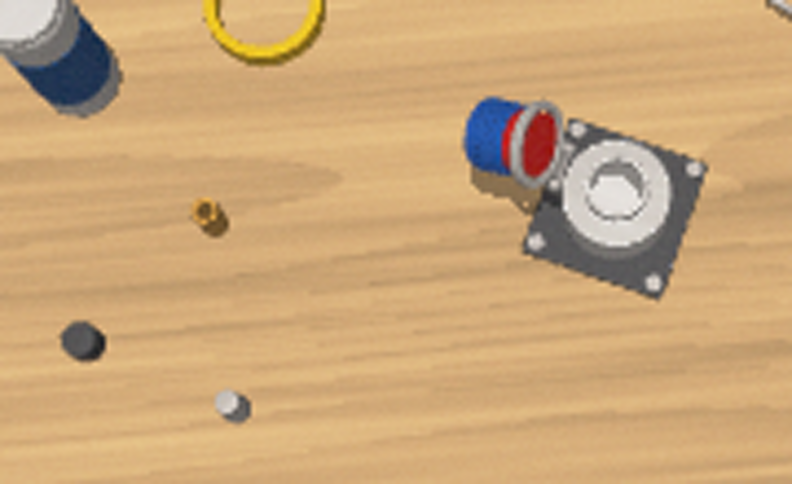

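View pics/scenec.png

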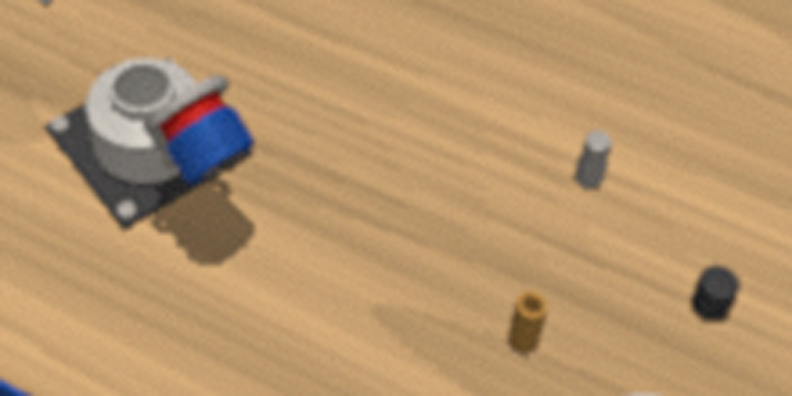

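Run:
```python
from h import *
import pickle
t=pickle.load(open('top0.pkl','rb')); s=pickle.load(open('scene0.pkl','rb'))
T=lambda x,y:((x+.5)/4.4-.5+190,(y+.5)/4.4-.5+140)
S=lambda x,y:((x+.5)/3.6-.5+255,(y+.5)/3.6-.5+200)
def ray(c,u,v):
    K=c['mtx'];d=att(c['attitude'])@np.array([(u-K[0,2])/K[0,0],(v-K[1,2])/K[1,1],1]);return np.array(c['origin']),d/np.linalg.norm(d)
def tri(a,b):
    A=0;B=0
    for o,d in (a,b):
        M=np.eye(3)-np.outer(d,d);A=A+M;B=B+M@o
    p=np.linalg.solve(A,B);return p,[np.linalg.norm((np.eye(3)-np.outer(d,d))@(p-o)) for o,d in (a,b)]
for n,a,b in [('bush',(206,210),(531,304)),('mouth',(615,189),(143,86)),('sa',(228,402),(598,142)),('sb',(81,340),(719,281))]:
    print(n,tri(ray(t,*T(*a)),ray(s,*S(*b))), onz(t,*T(*a),.044).round(4),onz(t,*T(*a),.066).round(4),onz(s,*S(*b),.044),onz(s,*S(*b),.066))
cs=[onz(t,*T(*p),.006)[:2] for p in [(573,122),(707,167),(660,298),(523,250)]]
print(np.round(cs,4),np.mean(cs,0))
cs=np.array(cs); e=((cs[0]-cs[1])+(cs[3]-cs[2]))/2; print(np.linalg.norm(cs-np.roll(cs,1,0),axis=1),np.degrees(np.arctan2(e[1],e[0])))
# collar points
for p in [(490,110),(480,150),(500,165),(541,140),(540,105),(527,182),(568,150)]: print(p,pt(t,*T(*p)).round(4))
```

```text
bush (array([0.5944222 , 0.19182345, 0.04039316]), [np.float64(0.000832116402344332), np.float64(0.000832116402344341)]) [0.5937 0.1904 0.044 ] [0.5879 0.1863 0.066 ] [0.59630455 0.193023   0.044     ] [0.60969748 0.1956096  0.066     ]
mouth (array([ 0.5792891 , -0.10517122,  0.06108167]), [np.float64(6.0656330570654566e-05), np.float64(6.06563305705811e-05)]) [ 0.5837 -0.106   0.044 ] [ 0.578 -0.105  0.066] [ 0.56826416 -0.11373951  0.044     ] [ 0.58243621 -0.1026293   0.066     ]
sa (array([0.45311724, 0.18253898, 0.0383734 ]), [np.float64(0.0006532824872952219), np.float64(0.0006532824872952678)]) [0.4524 0.1809 0.044 ] [0.4489 0.177  0.066 ] [0.45727016 0.18387273 0.044     ] [0.47452626 0.18671357 0.066     ]
sb (array([0.50960396, 0.2889538 , 0.02478952]), [np.float64(0.0007498934974756367), np.float64(0.0007498934974756422)]) [0.5059 0.2833 0.044 ] [0.5016 0.2777 0.066 ] [0.52278602 0.28957987 0.044     ] [0.53822171 0.28948356 0.066     ]
[[ 0.6482 -0.0809]
 [ 0.6045 -0.1778]
 [ 0.5081 -0.1331]
 [ 0.553  -0.0355]] [ 0.5784473  -0.10682156]
[0.10546964 0.10624051 0.10627055 0.10745661] 65.54073275590345
(490, 110) [ 0.6271 -0.0219  0.1216]
(480, 150) [ 0.6013 -0.0127  0.1142]
(500, 165) [ 0.5919 -0.0254  0.1051]
(541, 140) [ 0.2465 -0.0487  1.3475]
(540, 105) [ 0.627  -0.0565  0.1239]
(527, 182) [ 0.5786 -0.0431  0.1034]
(568, 150) [ 0.6075 -0.0739  0.0738]
```

Run:
```python
from h import *
s=arm.read_state(); M=q2R(s['eef_rot']); print(M.round(3)); z=M[:,2]; print('jaw',np.degrees(np.arctan2(z[1],z[0])),arm.tcp_to_tips)
```

```text
[[-0.912 -0.001  0.41 ]
 [-0.41   0.001 -0.912]
 [ 0.    -1.    -0.001]]
jaw -65.77413898070321 0.022
```

Request:
carry_out(moves=[{"hand":-1,"x":0.348,"y":0.738,"z":-0.05,"twist":0.72},{"hand":-1,"x":0.348,"y":0.738,"z":-0.05,"twist":0.72},{"hand":-1,"x":0.348,"y":0.738,"z":-0.05,"twist":0.72},{"hand":-1,"x":0.348,"y":0.738,"z":-0.05,"twist":0.72},{"hand":-1,"x":0.348,"y":0.738,"z":-0.05,"twist":0.72},{"hand":-1,"x":0.348,"y":0.738,"z":-0.05,"twist":0.72},{"hand":-1,"x":0.348,"y":0.738,"z":-0.05,"twist":0.72},{"hand":-1,"x":0.348,"y":0.738,"z":-0.05,"twist":0.72},{"hand":-1,"x":0.348,"y":0.738,"z":-0.05,"twist":0.72},{"hand":-1,"x":0.348,"y":0.738,"z":-0.05,"twist":0.72},{"hand":-1,"x":0.348,"y":0.738,"z":-0.05,"twist":0.72},{"hand":-1,"x":0.348,"y":0.738,"z":-0.05,"twist":0.72},{"hand":-1,"x":0.348,"y":0.738,"z":-0.05,"twist":0.72},{"hand":-1,"x":0.348,"y":0.738,"z":-0.05,"twist":0.72},{"hand":-1,"x":0.348,"y":0.738,"z":-0.05,"twist":0.72},{"hand":-1,"x":0.348,"y":0.738,"z":-0.05,"twist":0.72},{"hand":-1,"x":0.348,"y":0.738,"z":-0.05,"twist":0.72},{"hand":-1,"x":0.348,"y":0.738,"z":-0.05,"twist":0.72},{"hand":-1,"x":0.348,"y":0.738,"z":-0.05,"twist":0.72},{"hand":-1,"x":0.348,"y":0.738,"z":-0.05,"twist":0.72}])

```text
time_s: 1.82
eef_pos: [0.5951, 0.1946, 0.2025]
eef_rot: [0.383, -0.383, 0.595, -0.594]
wrist_force: [0.2, 0.4, -0.0]
opening: 0.0851
```

```bash
cat >> h.py <<'E'
def wray(c,s,u,v):
    K=c['mtx']; dx,dy=u-K[0,2],v-K[1,2]; r=np.hypot(dx,dy); th=r/K[0,0]
    d=np.array([dx/r*np.sin(th),dy/r*np.sin(th),np.cos(th)]); T=np.array(c['T_tool_cam']); M=q2R(s['eef_rot'])
    return np.array(s['eef_pos'])+M@T[:3,3], M@T[:3,:3]@d
def wonz(c,s,u,v,h):
    o,d=wray(c,s,u,v); return o+d*(h-o[2])/d[2]
def wproj(c,s,p):
    T=np.array(c['T_tool_cam']);M=q2R(s['eef_rot']);q=T[:3,:3].T@(M.T@(np.array(p)-np.array(s['eef_pos']))-T[:3,3])
    th=np.arccos(q[2]/np.linalg.norm(q));r=np.hypot(q[0],q[1]);K=c['mtx'];return K[0,2]+K[0,0]*th*q[0]/r,K[1,2]+K[0,0]*th*q[1]/r
def ray(c,u,v):
    K=c['mtx'];d=att(c['attitude'])@np.array([(u-K[0,2])/K[0,0],(v-K[1,2])/K[1,1],1]);return np.array(c['origin']),d/np.linalg.norm(d)
def tri(a,b):
    A=0;B=0
    for o,d in (a,b):
        M=np.eye(3)-np.outer(d,d);A=A+M;B=B+M@o
    p=np.linalg.solve(A,B);return p,[np.linalg.norm((np.eye(3)-np.outer(d,d))@(p-o)) for o,d in (a,b)]
E
python3 - <<'E'
from h import *
import pickle
arm.camera('top')
s=arm.read_state(); c=arm.camera('wrist'); pickle.dump((s,c),open('w1.pkl','wb')); save(c,'w1.png'); print(s['q'].round(3),s['qd'].round(3),s['eef_pos'])
print(wproj(c,s,(.594,.191,.044)))
E
```

```text
[ 0.319  0.388 -0.06   1.121  0.003  2.313] [-0.054 -0.054 -0.086  0.01  -0.026 -0.074] [0.59635769 0.19761007 0.20200799]
(np.float64(322.2211181239631), np.float64(193.82006705402338))
```

View pics/w1.png

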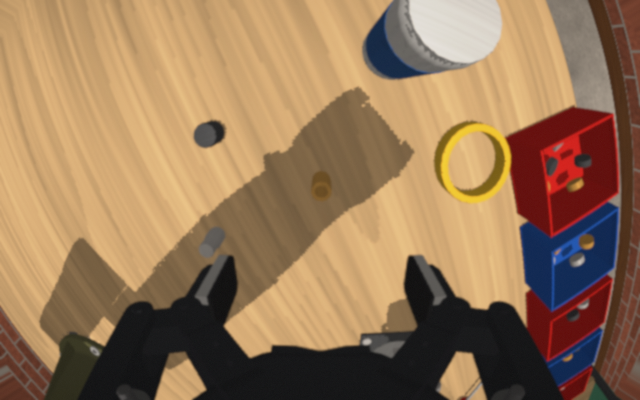

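Run:
```python
from h import *
import pickle
s,c=pickle.load(open('w1.pkl','rb')); save(c,'w1c.png',(280,150,360,210),10)
```

```text
(no output)
```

View pics/w1c.png

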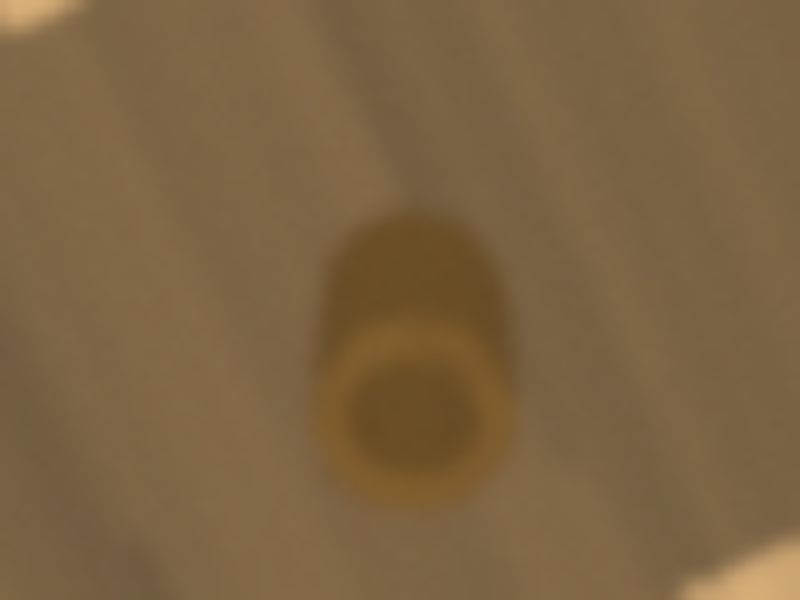

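The wrist crop shows the brass sleeve with the ring of its top at crop pixel (414,414), which is image (320.9,190.9).

Run:
```python
from h import *
import pickle
s,c=pickle.load(open('w1.pkl','rb')); t=pickle.load(open('top0.pkl','rb')); sc=pickle.load(open('scene0.pkl','rb'))
w=wray(c,s,320.95,190.95); print(wonz(c,s,320.95,190.95,.044))
print(tri(w,ray(t,236.4,187.3)),tri(w,ray(sc,402.1,284.1)))
```

```text
[0.59406867 0.19409207 0.044     ]
(array([0.59427067, 0.19199956, 0.03925515]), [np.float64(0.001076141286456861), np.float64(0.0010761412864568004)]) (array([0.59337019, 0.19249024, 0.03893413]), [np.float64(0.0001314460295955659), np.float64(0.00013144602959566133)])
```

Request:
carry_out(moves=[{"hand":-1,"x":0.0,"y":0.0015,"z":-0.04},{"hand":-1,"x":0.0,"y":0.0015,"z":-0.08},{"hand":-1,"x":0.0,"y":0.0015,"z":-0.11},{"hand":-1,"x":0.0,"y":0.0015,"z":-0.135},{"hand":-1,"x":0.0,"y":0.0015,"z":-0.15},{"hand":-1,"x":0.0,"y":0.0015,"z":-0.152},{"hand":-1,"x":0.0,"y":0.0015,"z":-0.152},{"hand":-1,"x":0.0,"y":0.0015,"z":-0.152}])

```text
schema error: expected keys hand, x, y, z, twist
```

Run:
```python
from h import *
s=arm.read_state(); print(s['eef_pos'],s['wrist_force'],s['qd'].round(3))
c=arm.camera('wrist'); save(c,'w2.png'); c=arm.camera('scene'); save(c,'s2.png',(350,200,480,310),6)
```

```text
[0.59510438 0.19474799 0.20203125] [-0.41435352 -0.82034331  0.15182953] [-0.053 -0.042 -0.056  0.021 -0.032 -0.029]
```

View pics/w2.png

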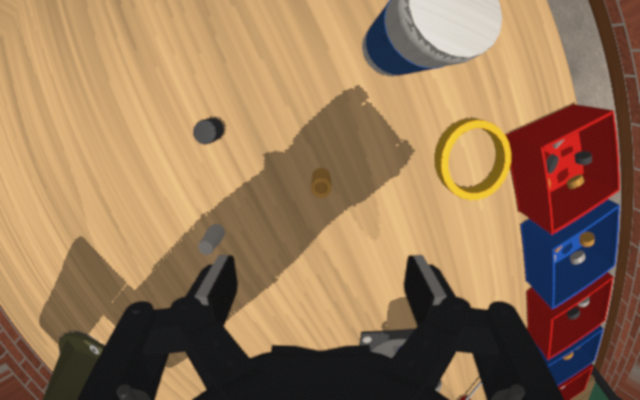

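View pics/s2.png

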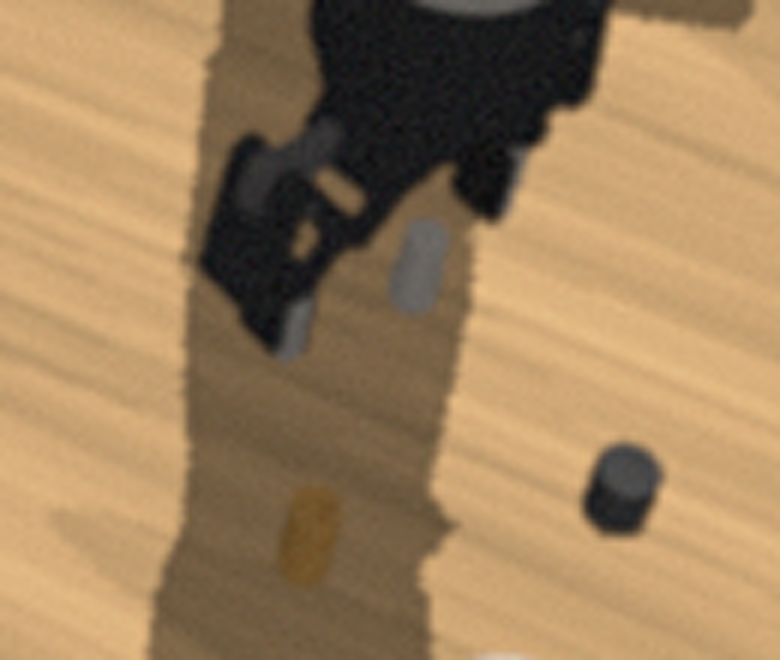

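All keys are required in each row. The views show the arm still hovering above the bushing.

Request:
carry_out(moves=[{"hand":-1,"x":0.0,"y":0.0015,"z":-0.04,"twist":0},{"hand":-1,"x":0.0,"y":0.0015,"z":-0.08,"twist":0},{"hand":-1,"x":0.0,"y":0.0015,"z":-0.11,"twist":0},{"hand":-1,"x":0.0,"y":0.0015,"z":-0.135,"twist":0},{"hand":-1,"x":0.0,"y":0.0015,"z":-0.15,"twist":0},{"hand":-1,"x":0.0,"y":0.0015,"z":-0.152,"twist":0},{"hand":-1,"x":0.0,"y":0.0015,"z":-0.152,"twist":0},{"hand":-1,"x":0.0,"y":0.0015,"z":-0.152,"twist":0}])

```text
time_s: 2.68
eef_pos: [0.5948, 0.1917, 0.0526]
eef_rot: [-0.383, 0.382, -0.595, 0.595]
wrist_force: [-0.6, 0.6, 0.6]
opening: 0.0852
```

Run:
```python
from h import *
s=arm.read_state(); print(s['eef_pos'],s['wrist_force'],s['qd'].round(3))
c=arm.camera('wrist'); save(c,'w3.png'); c=arm.camera('scene'); save(c,'s3.png',(350,200,480,310),6)
```

```text
[0.59478358 0.19169324 0.0526192 ] [-0.64083079  0.63645873  0.5841497 ] [ 0.006 -0.012  0.018 -0.002  0.002  0.002]
```

View pics/w3.png

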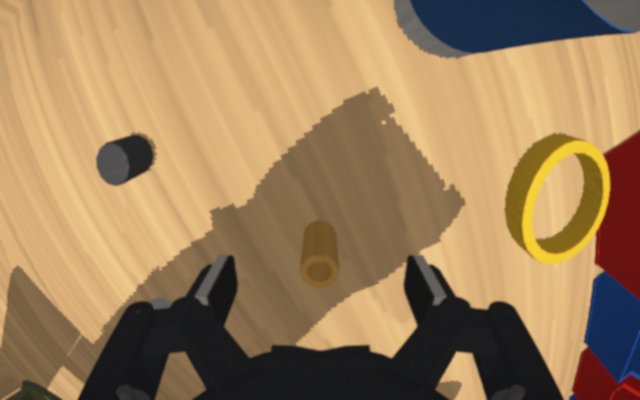

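View pics/s3.png

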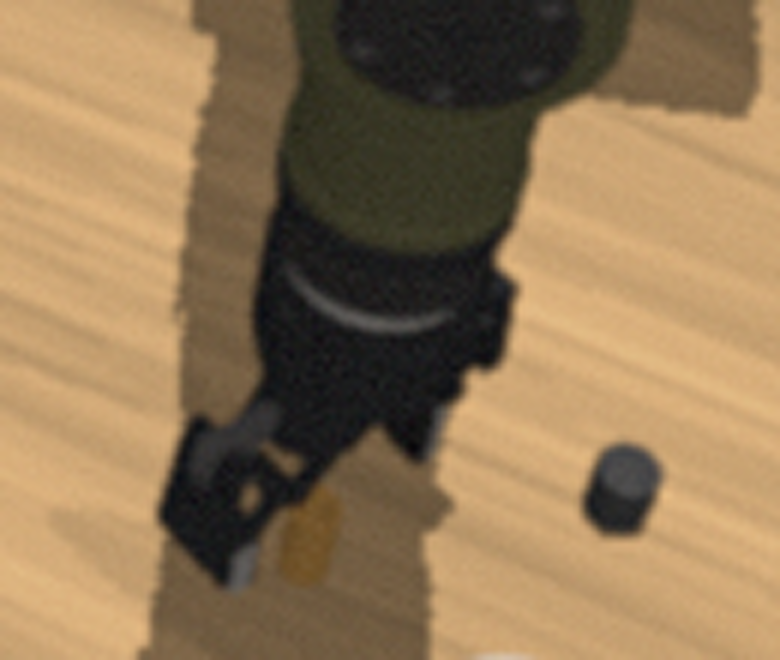

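Run:
```python
from h import *
import pickle
s=arm.read_state(); c=arm.camera('wrist')
for h in (.044,.040): print(wonz(c,s,319.5,270,h))
s1,c1=pickle.load(open('w1.pkl','rb'))
print(tri(wray(c,s,319.5,270),wray(c1,s1,320.95,190.95)), s['eef_pos'])
for d in (-.003,.019,.022): print(wproj(c,s,s['eef_pos']+np.array([0,0,-d])))
```

```text
[0.59506102 0.19521776 0.044     ]
[0.59400934 0.19291468 0.04      ]
(array([0.59366912, 0.19267212, 0.0394225 ]), [np.float64(0.00020874979977178647), np.float64(0.00020874979977168127)]) [0.59546929 0.19228455 0.05324831]
(np.float64(322.9636273246872), np.float64(288.5682793050466))
(np.float64(322.54484758202176), np.float64(264.09490665276786))
(np.float64(322.49469861387246), np.float64(261.1827600764221))
```

Request:
carry_out(moves=[{"hand":-1,"x":-0.001,"y":0.001,"z":-0.002,"twist":0},{"hand":1,"x":-0.001,"y":0.001,"z":-0.002,"twist":0},{"hand":1,"x":-0.001,"y":0.001,"z":-0.002,"twist":0},{"hand":1,"x":-0.001,"y":0.001,"z":-0.002,"twist":0},{"hand":1,"x":-0.001,"y":0.001,"z":-0.002,"twist":0},{"hand":1,"x":-0.001,"y":0.001,"z":-0.002,"twist":0},{"hand":1,"x":-0.001,"y":0.001,"z":-0.002,"twist":0},{"hand":1,"x":-0.001,"y":0.001,"z":-0.002,"twist":0},{"hand":1,"x":-0.001,"y":0.001,"z":-0.002,"twist":0},{"hand":1,"x":-0.001,"y":0.001,"z":-0.002,"twist":0},{"hand":1,"x":-0.001,"y":0.001,"z":-0.002,"twist":0},{"hand":1,"x":-0.001,"y":0.001,"z":-0.002,"twist":0}])

```text
time_s: 3.83
eef_pos: [0.5932, 0.1934, 0.0494]
eef_rot: [0.382, -0.382, 0.595, -0.595]
wrist_force: [-0.4, 0.3, 2.1]
opening: 0.017
```

Run:
```python
from h import *
s=arm.read_state(); print(s['eef_pos'],s['wrist_force'],s['opening'])
c=arm.camera('wrist'); save(c,'w4.png')
```

```text
[0.59316616 0.19343378 0.04940727] [-0.43700688  0.33111966  2.09357916] 0.016954833445832478
```

View pics/w4.png

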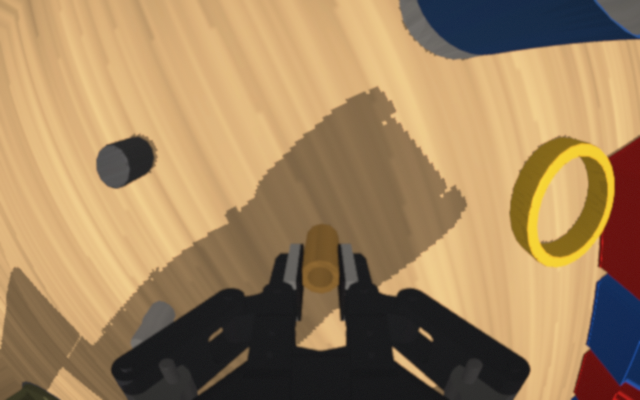

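Request:
carry_out(moves=[{"hand":1,"x":0,"y":0,"z":0.03,"twist":0},{"hand":1,"x":0,"y":0,"z":0.07,"twist":0},{"hand":1,"x":0,"y":0,"z":0.11,"twist":0},{"hand":1,"x":0,"y":0,"z":0.15,"twist":0},{"hand":1,"x":0,"y":0,"z":0.175,"twist":0},{"hand":1,"x":-0.002,"y":-0.03,"z":0.175,"twist":0},{"hand":1,"x":-0.004,"y":-0.07,"z":0.175,"twist":0},{"hand":1,"x":-0.006,"y":-0.11,"z":0.175,"twist":0},{"hand":1,"x":-0.008,"y":-0.15,"z":0.175,"twist":0},{"hand":1,"x":-0.01,"y":-0.19,"z":0.175,"twist":0},{"hand":1,"x":-0.012,"y":-0.23,"z":0.175,"twist":0},{"hand":1,"x":-0.014,"y":-0.265,"z":0.175,"twist":0},{"hand":1,"x":-0.014,"y":-0.29,"z":0.175,"twist":0},{"hand":1,"x":-0.014,"y":-0.299,"z":0.175,"twist":0},{"hand":1,"x":-0.014,"y":-0.299,"z":0.175,"twist":0},{"hand":1,"x":-0.014,"y":-0.299,"z":0.175,"twist":0},{"hand":1,"x":-0.014,"y":-0.299,"z":0.175,"twist":0}])

```text
time_s: 5.3
eef_pos: [0.5792, -0.1044, 0.2241]
eef_rot: [0.383, -0.383, 0.595, -0.594]
wrist_force: [-0.6, 0.4, -0.5]
opening: 0.0173
```

Run:
```python
from h import *
import pickle
s=arm.read_state(); print(s['eef_pos'],s['wrist_force'],s['opening'],s['qd'].round(3))
c=arm.camera('wrist'); save(c,'w5.png'); pickle.dump((s,c),open('w5.pkl','wb'))
c=arm.camera('scene'); save(c,'s5.png',(230,130,390,290),4); pickle.dump(c,open('s5.pkl','wb'))
```

```text
[ 0.5791603  -0.10441807  0.22406601] [-0.5608257   0.38763247 -0.45926109] 0.01731841550974226 [ 0.012 -0.004  0.    -0.    -0.002 -0.003]
```

View pics/w5.png

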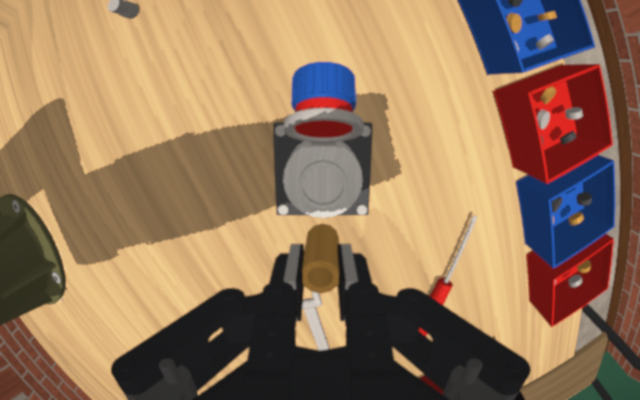

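View pics/s5.png

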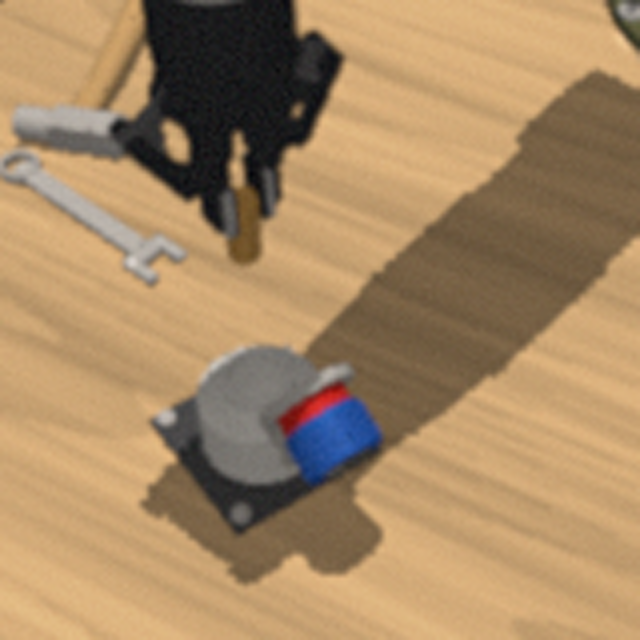

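The wrist view shows the bushing held at (321,260), the canister mouth near (322,181), and the collar with its cap in line at (323,110).

Run:
```python
from h import *
import pickle
s,c=pickle.load(open('w5.pkl','rb')); save(c,'w5c.png',(260,50,390,230),4.4)
```

```text
(no output)
```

View pics/w5c.png

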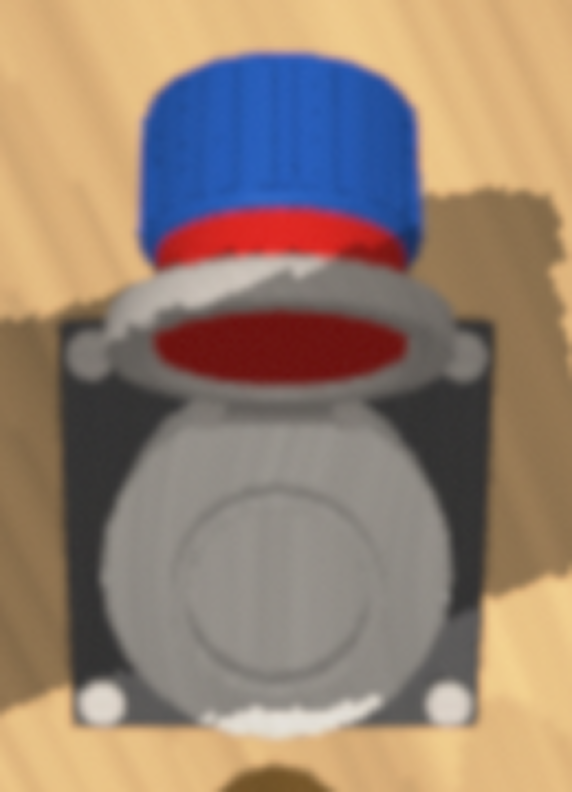

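Run:
```python
from h import *
import pickle
s,c=pickle.load(open('w5.pkl','rb')); t=pickle.load(open('top0.pkl','rb'));sc=pickle.load(open('scene0.pkl','rb'))
f=lambda x,y:((x+.5)/4.4-.5+260,(y+.5)/4.4-.5+50)
m=f(278,587);print(m,wonz(c,s,*m,.066),tri(wray(c,s,*m),ray(t,329.4,182.6)),tri(wray(c,s,*m),ray(sc,294.4,223.5)))
P=[f(*p) for p in [(62,325),(493,322),(476,724),(76,724)]]
P=np.array([wonz(c,s,*p,.006) for p in P]);print(P.round(4),P.mean(0)); d=P[0]+P[1]-P[2]-P[3];print(np.degrees(np.arctan2(d[1],d[0])))
P=[(91,355),(466,355),(449,703),(101,703)]
P=np.array([wonz(c,s,*f(*p),.008) for p in P]);print(P.mean(0)); d=P[0]+P[1]-P[2]-P[3];print(np.degrees(np.arctan2(d[1],d[0])))
for u,v in [(172,587),(383,587),(278,485),(278,688)]: print(wonz(c,s,*f(u,v),.066).round(4))
# depth map of bushing bottom in hand
p=wonz(c,s,321,230,.17);print(p)
```

```text
(322.79545454545456, 183.02272727272725) [ 0.58143182 -0.10196991  0.066     ] (array([ 0.58043476, -0.10516353,  0.05549326]), [np.float64(0.00040088900174506257), np.float64(0.0004008890017450365)]) (array([ 0.5814757 , -0.10270193,  0.06488841]), [np.float64(0.00045467334058451475), np.float64(0.00045467334058458826)])
[[ 0.5538 -0.0338  0.006 ]
 [ 0.6518 -0.0773  0.006 ]
 [ 0.6076 -0.1752  0.006 ]
 [ 0.5093 -0.1306  0.006 ]] [ 0.58061105 -0.10423238  0.006     ]
65.51083241998667
[ 0.58037346 -0.10467544  0.008     ]
65.15225327526441
[ 0.5609 -0.0926  0.066 ]
[ 0.6018 -0.1112  0.066 ]
[ 0.5905 -0.0818  0.066 ]
[ 0.572  -0.1229  0.066 ]
[ 0.57981745 -0.10102616  0.17      ]
```

Request:
carry_out(moves=[{"hand":1,"x":0.001,"y":0.001,"z":-0.03,"twist":0},{"hand":1,"x":0.001,"y":0.001,"z":-0.065,"twist":0},{"hand":1,"x":0.001,"y":0.001,"z":-0.09,"twist":0},{"hand":1,"x":0.001,"y":0.001,"z":-0.11,"twist":0},{"hand":1,"x":0.001,"y":0.001,"z":-0.125,"twist":0},{"hand":1,"x":0.001,"y":0.001,"z":-0.13,"twist":0},{"hand":1,"x":0.001,"y":0.001,"z":-0.13,"twist":0},{"hand":1,"x":0.001,"y":0.001,"z":-0.13,"twist":0}])

```text
time_s: 6.07
eef_pos: [0.5806, -0.104, 0.0949]
eef_rot: [-0.383, 0.383, -0.594, 0.595]
wrist_force: [0.0, 0.3, 0.0]
opening: 0.0172
```

Run:
```python
from h import *
s=arm.read_state(); print(s['eef_pos'],s['wrist_force'],s['opening'])
c=arm.camera('wrist'); save(c,'w6.png'); c=arm.camera('scene'); save(c,'s6.png',(230,150,390,290),4)
```

```text
[ 0.58064902 -0.10398663  0.09488398] [0.02953975 0.33381464 0.00213951] 0.017201437085440547
```

View pics/w6.png

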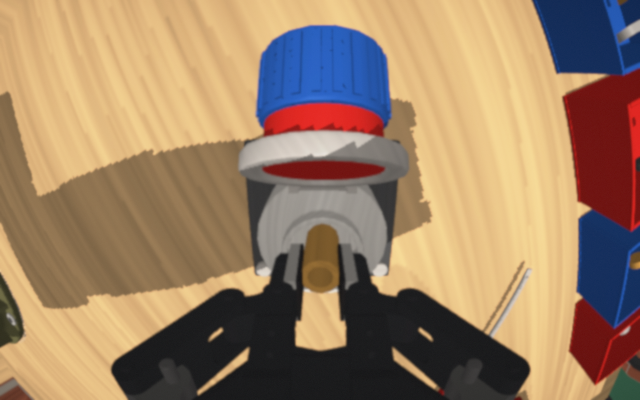

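View pics/s6.png

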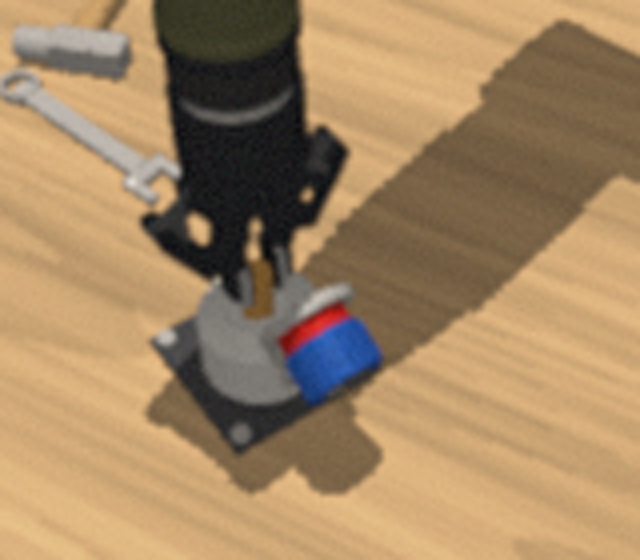

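The bushing hangs in the mouth and nothing is touching it, so I'm releasing it.

Request:
carry_out(moves=[{"hand":0.3,"x":0,"y":0,"z":0,"twist":0},{"hand":0.3,"x":0,"y":0,"z":0,"twist":0},{"hand":0.3,"x":0,"y":0,"z":0,"twist":0},{"hand":0.3,"x":0,"y":0,"z":0,"twist":0},{"hand":0.3,"x":0,"y":0,"z":0,"twist":0},{"hand":0.3,"x":0,"y":0,"z":0.03,"twist":0},{"hand":0.3,"x":0,"y":0,"z":0.07,"twist":0},{"hand":0.3,"x":0,"y":0,"z":0.11,"twist":0},{"hand":0.3,"x":0,"y":0,"z":0.13,"twist":0},{"hand":0.3,"x":0,"y":0,"z":0.13,"twist":0}])

```text
time_s: 7.0
eef_pos: [0.5833, -0.1053, 0.2304]
eef_rot: [-0.385, 0.38, -0.593, 0.597]
wrist_force: [1.1, -0.5, 0.2]
opening: 0.03
```

Run:
```python
from h import *
import pickle
s=arm.read_state(); print(s['eef_pos'],s['wrist_force'],s['opening'])
c=arm.camera('wrist'); save(c,'w7.png',(240,50,400,250),3); pickle.dump((s,c),open('w7.pkl','wb'))
c=arm.camera('scene'); save(c,'s7.png',(230,150,390,290),4);pickle.dump(c,open('s7.pkl','wb'))
```

```text
[ 0.58330319 -0.10529249  0.23037184] [ 1.11390423 -0.52495874  0.21426639] 0.029979515982368244
```

View pics/w7.png

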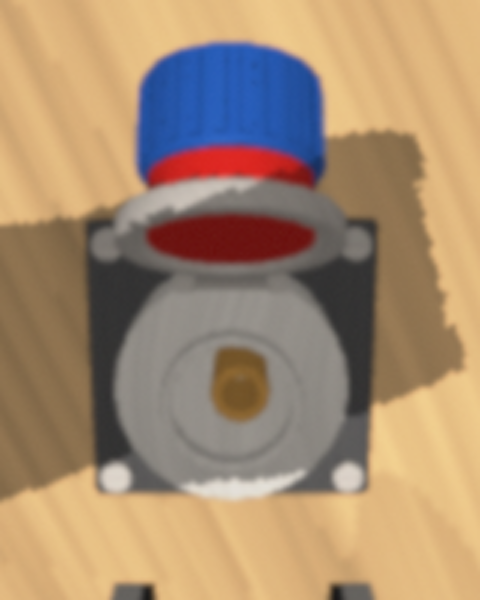

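View pics/s7.png

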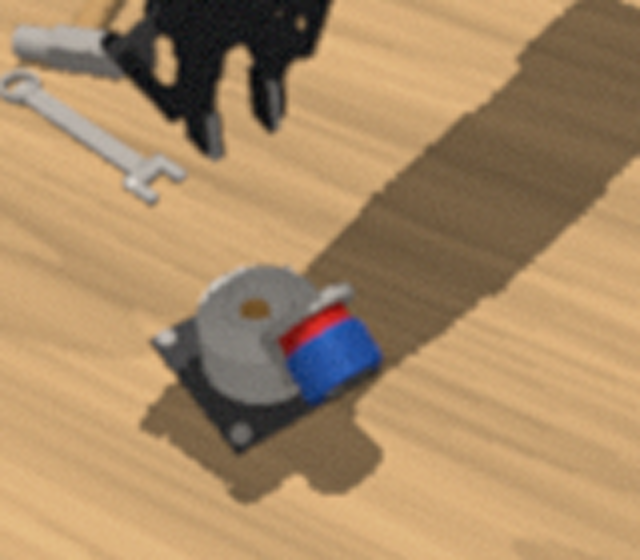

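The bushing stands free inside the mouth: brass ring at crop (239,390) in the wrist view, and seen in the bore in the scene view. Next I measure the collar angle from the depth data.

Run:
```python
from h import *
import pickle
from scipy.optimize import least_squares
C=np.array([.580,-.1045,0]);a=np.radians(65.5);ey=np.array([np.cos(a),np.sin(a),0]);ex=np.array([np.sin(a),-np.cos(a),0])
for n,b in [('top0.pkl',(285,155,325,190)),('s7.pkl',(280,200,340,260))]:
    c=pickle.load(open(n,'rb')); x0,y0,x1,y1=b; L=[]
    for v in range(y0,y1):
        for u in range(x0,x1):
            r,g,bl=[int(k) for k in c['color'][v,u]]; z=c['z_map'][v,u]
            if z==0: continue
            col='blue' if bl>1.6*r and bl>80 else 'red' if r>2*g and r>2*bl else None
            if col: p=pt(c,u,v)-C; L.append((col,p@ex,p@ey,p[2],u,v))
    A=np.array([l[1:4] for l in L if l[0]=='blue'])*1e3; B=np.array([l[1:4] for l in L if l[0]=='red'])*1e3
    for X in (A,B): print(n,len(X),X.min(0).round(1),X.max(0).round(1),np.median(X,0).round(1))
    # fit: cap cylinder side: axis dir n in yz plane, points with distance 25 from axis; interior filter by edges
    def res(p,X=A):
        th,r=p[0],25
        d=np.array([-np.cos(th),np.sin(th)]);nn=np.array([np.sin(th),np.cos(th)])
        q=X[:,1:]-np.array([42,66]); s=q@d-42; h=q@nn
        dist=np.hypot(X[:,0]-p[1],s)-25
        cap=h-p[2]
        return np.where(np.abs(dist)<np.abs(cap),dist,cap)
    for t0 in (1.75,1.9,2.1):
        f=least_squares(res,[t0,0,45],loss='soft_l1',f_scale=2); print(f.x.round(3),f.cost)
```

```text
top0.pkl 135 [-25.6  71.1  84.7] [ 25.  108.1 125.1] [ -5.1  91.4 111.8]
top0.pkl 103 [-20.9  47.4  86.6] [ 21.   80.9 130.4] [ -0.9  58.6 110.7]
[ 2.009  1.001 33.29 ] 195.00947185790483
[ 1.985  0.795 39.878] 190.54700492444664
[ 1.983  0.866 41.974] 193.99532049722433
s7.pkl 280 [-19.1  41.1   3.8] [ 28.  111.7 121.4] [  9.3  96.9 108.8]
s7.pkl 76 [-15.6  66.5  98.5] [ 24.4  81.6 123.4] [  9.   75.9 117.2]
[  2.767   3.639 -14.844] 995.7662004411642
[ 2.009  1.762 40.129] 241.61093660245945
[ 2.004  1.778 43.838] 225.5394921261714
```

Run:
```python
from h import *
a=np.radians(65.5);ey=np.array([np.cos(a),np.sin(a)])
print('start y140',(ey*.140).round(4))
for th in list(np.arange(2.0,1.57,-.08))+list(np.arange(1.57,-.01,-.1))+[0]:
    if th>1.57: Y=-67*np.cos(th)+46*np.sin(th);Z=67*np.sin(th)+46*np.cos(th)-20
    else: Y=-47*np.cos(th)+46*np.sin(th);Z=47*np.sin(th)+46*np.cos(th)
    y=Y+53;z=Z+88; w=ey*y/1e3; print(round(th,2),round(y,1),'|',w.round(3),'ztcp',round(z/1e3,3),'dz',round(z/1e3-.2235,3))
```

```text
start y140 [0.0581 0.1274]
2.0 122.7 | [0.051 0.112] ztcp 0.11 dz -0.114
1.92 119.1 | [0.049 0.108] ztcp 0.115 dz -0.108
1.84 115.2 | [0.048 0.105] ztcp 0.12 dz -0.103
1.76 110.8 | [0.046 0.101] ztcp 0.125 dz -0.098
1.68 106.0 | [0.044 0.096] ztcp 0.13 dz -0.094
1.6 100.9 | [0.042 0.092] ztcp 0.134 dz -0.09
1.57 99.0 | [0.041 0.09 ] ztcp 0.135 dz -0.088
1.47 94.0 | [0.039 0.086] ztcp 0.139 dz -0.084
1.37 88.7 | [0.037 0.081] ztcp 0.143 dz -0.08
1.27 83.0 | [0.034 0.076] ztcp 0.147 dz -0.077
1.17 77.0 | [0.032 0.07 ] ztcp 0.149 dz -0.074
1.07 70.8 | [0.029 0.064] ztcp 0.151 dz -0.072
0.97 64.4 | [0.027 0.059] ztcp 0.153 dz -0.071
0.87 57.9 | [0.024 0.053] ztcp 0.154 dz -0.07
0.77 51.3 | [0.021 0.047] ztcp 0.154 dz -0.07
0.67 44.7 | [0.019 0.041] ztcp 0.153 dz -0.07
0.57 38.3 | [0.016 0.035] ztcp 0.152 dz -0.071
0.47 31.9 | [0.013 0.029] ztcp 0.15 dz -0.073
0.37 25.8 | [0.011 0.023] ztcp 0.148 dz -0.076
0.27 20.0 | [0.008 0.018] ztcp 0.145 dz -0.079
0.17 14.5 | [0.006 0.013] ztcp 0.141 dz -0.082
0.07 9.3 | [0.004 0.008] ztcp 0.137 dz -0.086
0 6.0 | [0.002 0.005] ztcp 0.134 dz -0.09
```

Request:
carry_out(moves=[{"hand":1,"x":0.015,"y":0.033,"z":0,"twist":0},{"hand":1,"x":0.03,"y":0.066,"z":0,"twist":0},{"hand":1,"x":0.045,"y":0.1,"z":0,"twist":0},{"hand":1,"x":0.06,"y":0.132,"z":0,"twist":0},{"hand":1,"x":0.06,"y":0.132,"z":0,"twist":0},{"hand":1,"x":0.06,"y":0.132,"z":-0.03,"twist":0},{"hand":1,"x":0.06,"y":0.132,"z":-0.06,"twist":0},{"hand":1,"x":0.06,"y":0.132,"z":-0.09,"twist":0},{"hand":1,"x":0.06,"y":0.132,"z":-0.112,"twist":0},{"hand":1,"x":0.06,"y":0.132,"z":-0.112,"twist":0}])

```text
time_s: 7.93
eef_pos: [0.6348, 0.0268, 0.1051]
eef_rot: [0.379, -0.386, 0.597, -0.593]
wrist_force: [-1.4, -0.0, -0.1]
opening: -0.0003
```

Run:
```python
from h import *
s=arm.read_state(); print(s['eef_pos'],s['wrist_force'],s['opening'])
c=arm.camera('wrist'); save(c,'w8.png')
c=arm.camera('scene'); save(c,'s8.png',(230,130,390,290),4)
```

```text
[0.63484677 0.02682827 0.10508551] [-1.43726801 -0.00550203 -0.07862431] -0.00029856349282556113
```

View pics/w8.png

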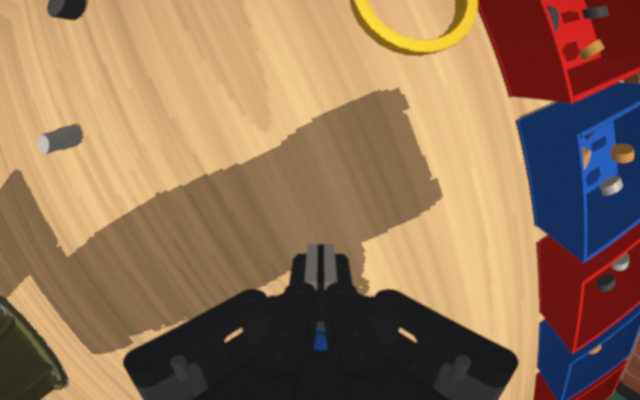

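View pics/s8.png

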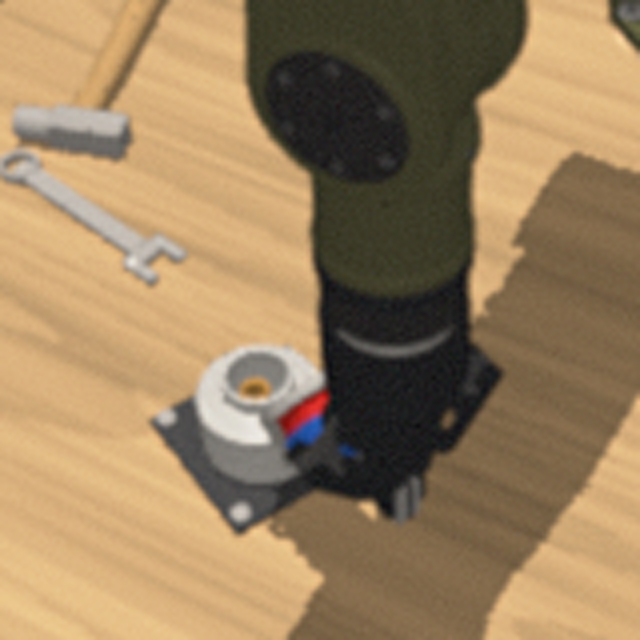

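Request:
carry_out(moves=[{"hand":1,"x":-0.005,"y":-0.01,"z":-0.001,"twist":0},{"hand":1,"x":-0.009,"y":-0.02,"z":0,"twist":0},{"hand":1,"x":-0.012,"y":-0.027,"z":0.009,"twist":0},{"hand":1,"x":-0.016,"y":-0.036,"z":0.018,"twist":0},{"hand":1,"x":-0.019,"y":-0.042,"z":0.024,"twist":0},{"hand":1,"x":-0.021,"y":-0.046,"z":0.028,"twist":0},{"hand":1,"x":-0.023,"y":-0.051,"z":0.032,"twist":0},{"hand":1,"x":-0.026,"y":-0.056,"z":0.035,"twist":0},{"hand":1,"x":-0.028,"y":-0.062,"z":0.038,"twist":0},{"hand":1,"x":-0.031,"y":-0.068,"z":0.04,"twist":0},{"hand":1,"x":-0.033,"y":-0.073,"z":0.041,"twist":0},{"hand":1,"x":-0.033,"y":-0.073,"z":0.041,"twist":0}])

```text
time_s: 9.03
eef_pos: [0.607, -0.0468, 0.1541]
eef_rot: [-0.382, 0.382, -0.595, 0.595]
wrist_force: [0.4, 0.2, 3.1]
opening: -0.0002
```

Run:
```python
from h import *
s=arm.read_state(); print(s['eef_pos'],s['wrist_force'],s['opening'])
c=arm.camera('wrist'); save(c,'w9.png')
c=arm.camera('scene'); save(c,'s9.png',(230,130,390,290),4)
c=arm.camera('top'); save(c,'t9.png',(270,130,370,230),6)
```

```text
[ 0.60704751 -0.04677848  0.15406473] [0.43986071 0.22453719 3.10572607] -0.00019714420034391082
```

View pics/w9.png

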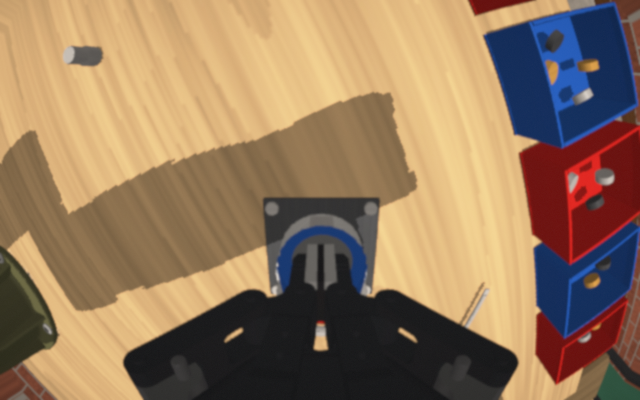

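View pics/s9.png

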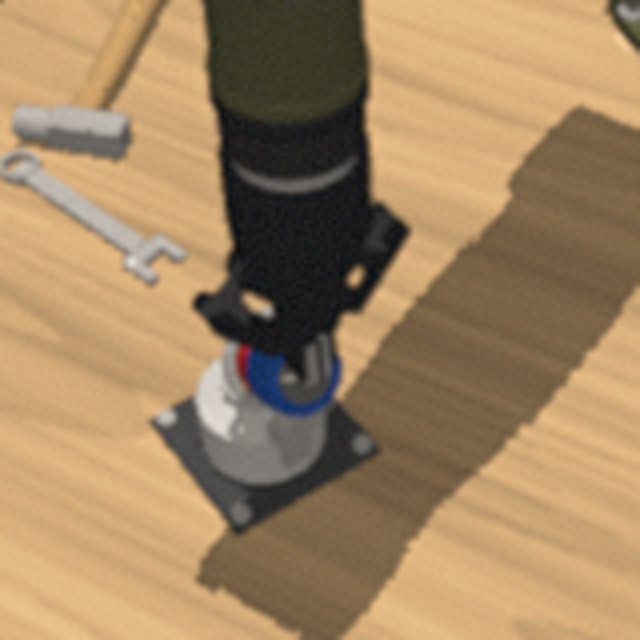

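The blue cap face has turned towards the camera with the fingers on it, so the collar is following and is past upright.

Request:
carry_out(moves=[{"hand":1,"x":-0.003,"y":-0.006,"z":0.001,"twist":0},{"hand":1,"x":-0.006,"y":-0.012,"z":0.001,"twist":0},{"hand":1,"x":-0.008,"y":-0.018,"z":0.001,"twist":0},{"hand":1,"x":-0.011,"y":-0.024,"z":0,"twist":0},{"hand":1,"x":-0.014,"y":-0.03,"z":-0.002,"twist":0},{"hand":1,"x":-0.016,"y":-0.036,"z":-0.005,"twist":0},{"hand":1,"x":-0.019,"y":-0.041,"z":-0.008,"twist":0},{"hand":1,"x":-0.021,"y":-0.046,"z":-0.011,"twist":0},{"hand":1,"x":-0.023,"y":-0.051,"z":-0.015,"twist":0},{"hand":1,"x":-0.025,"y":-0.054,"z":-0.018,"twist":0},{"hand":1,"x":-0.025,"y":-0.054,"z":-0.018,"twist":0},{"hand":1,"x":-0.025,"y":-0.054,"z":-0.018,"twist":0}])

```text
time_s: 10.18
eef_pos: [0.5814, -0.0994, 0.1345]
eef_rot: [0.382, -0.382, 0.596, -0.594]
wrist_force: [0.5, -0.5, 0.9]
opening: -0.0002
```

Run:
```python
from h import *
s=arm.read_state(); print(s['eef_pos'],s['wrist_force'],s['opening'])
c=arm.camera('scene'); save(c,'s10.png',(230,130,390,290),4)
```

```text
[ 0.58144935 -0.09936969  0.13445453] [ 0.46046761 -0.54866092  0.90963392] -0.00015386033984742193
```

View pics/s10.png

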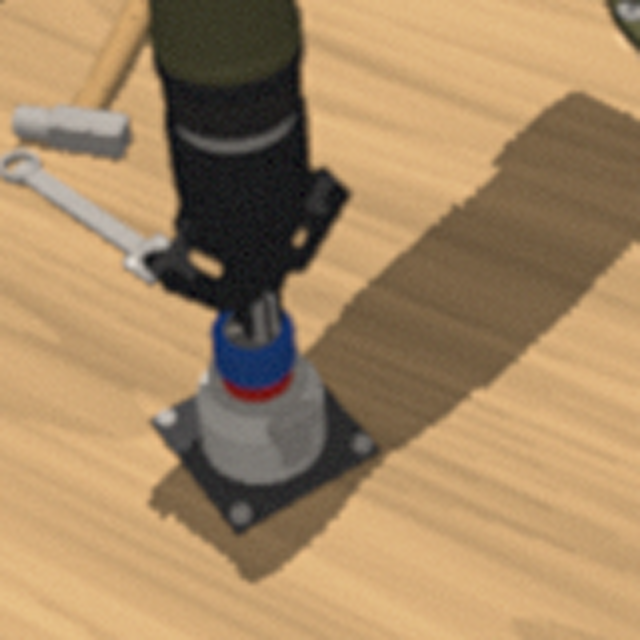

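Nearly shut. Pressing down gently.

Request:
carry_out(moves=[{"hand":1,"x":-0.003,"y":-0.006,"z":-0.001,"twist":0},{"hand":1,"x":-0.003,"y":-0.006,"z":-0.002,"twist":0},{"hand":1,"x":-0.003,"y":-0.006,"z":-0.002,"twist":0},{"hand":1,"x":-0.003,"y":-0.006,"z":-0.002,"twist":0}])

```text
time_s: 10.57
eef_pos: [0.5791, -0.1055, 0.1332]
eef_rot: [0.382, -0.382, 0.595, -0.595]
wrist_force: [0.3, -1.0, -1.1]
opening: -0.0001
```

Request:
carry_out(moves=[{"hand":1,"x":0,"y":0,"z":-0.001,"twist":0},{"hand":1,"x":0,"y":0,"z":-0.0015,"twist":0},{"hand":1,"x":0,"y":0,"z":-0.0015,"twist":0},{"hand":1,"x":0,"y":0,"z":-0.0015,"twist":0}])

```text
time_s: 10.9
eef_pos: [0.5793, -0.1055, 0.1328]
eef_rot: [-0.383, 0.382, -0.595, 0.595]
wrist_force: [-2.9, -0.1, 7.9]
opening: 0.0001
```

Request:
carry_out(moves=[{"hand":1,"x":0,"y":0,"z":-0.001,"twist":0},{"hand":1,"x":0,"y":0,"z":-0.002,"twist":0},{"hand":1,"x":0,"y":0,"z":-0.002,"twist":0},{"hand":1,"x":0,"y":0,"z":-0.002,"twist":0}])

```text
time_s: 11.23
eef_pos: [0.5795, -0.1056, 0.1322]
eef_rot: [-0.383, 0.382, -0.594, 0.595]
wrist_force: [-6.3, -0.0, 17.4]
opening: 0.0
```

Request:
carry_out(moves=[{"hand":1,"x":0,"y":0,"z":0.02,"twist":0},{"hand":1,"x":0,"y":0,"z":0.06,"twist":0.12},{"hand":-1,"x":0,"y":0,"z":0.1,"twist":0.24},{"hand":-1,"x":0,"y":0,"z":0.1,"twist":0.36},{"hand":-1,"x":0,"y":0,"z":0.1,"twist":0.48},{"hand":-1,"x":0,"y":0,"z":0.1,"twist":0.6},{"hand":-1,"x":0,"y":0,"z":0.1,"twist":0.72},{"hand":-1,"x":0,"y":0,"z":0.1,"twist":0.84},{"hand":-1,"x":0,"y":0,"z":0.1,"twist":0.96},{"hand":-1,"x":0,"y":0,"z":0.1,"twist":1.08},{"hand":-1,"x":0,"y":0,"z":0.1,"twist":1.2},{"hand":-1,"x":0,"y":0,"z":0.1,"twist":1.32},{"hand":-1,"x":0,"y":0,"z":0.1,"twist":1.44},{"hand":-1,"x":0,"y":0,"z":0.1,"twist":1.5},{"hand":-1,"x":0,"y":0,"z":0.1,"twist":1.5},{"hand":-1,"x":0,"y":0,"z":0.1,"twist":1.5}])

```text
time_s: 12.57
eef_pos: [0.5792, -0.1054, 0.2297]
eef_rot: [0.685, -0.685, 0.175, -0.175]
wrist_force: [0.7, -0.6, 0.1]
opening: 0.0855
```

Run:
```python
from h import *
import pickle
s=arm.read_state(); print(s['eef_pos'],s['wrist_force'],s['opening'],s['q'].round(3))
c=arm.camera('wrist'); save(c,'w11.png'); pickle.dump((s,c),open('w11.pkl','wb'))
c=arm.camera('scene'); save(c,'s11.png',(230,150,390,290),4);pickle.dump(c,open('s11.pkl','wb'))
```

```text
[ 0.57923568 -0.10543462  0.22967281] [ 0.71173357 -0.59297546  0.10744751] 0.08545132542605413 [-0.18   0.302 -0.116  1.152  0.     0.32 ]
```

View pics/w11.png

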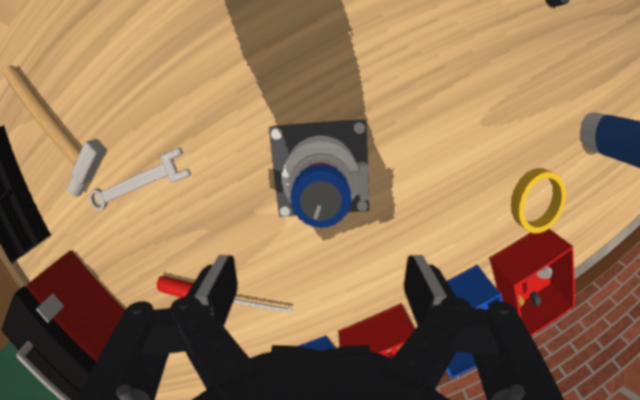

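View pics/s11.png

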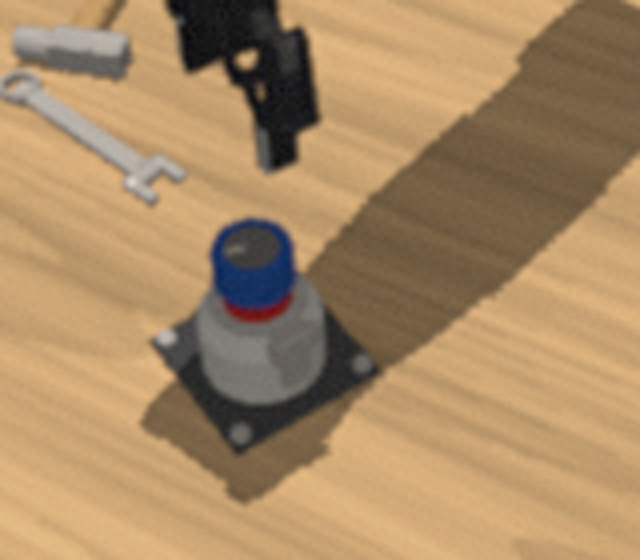

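Run:
```python
from h import *
import pickle
s,c=pickle.load(open('w11.pkl','rb'));sc=pickle.load(open('s11.pkl','rb'))
save(c,'w11c.png',(270,110,380,240),5);save(sc,'s11c.png',(275,195,315,240),14)
```

```text
(no output)
```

View pics/w11c.png

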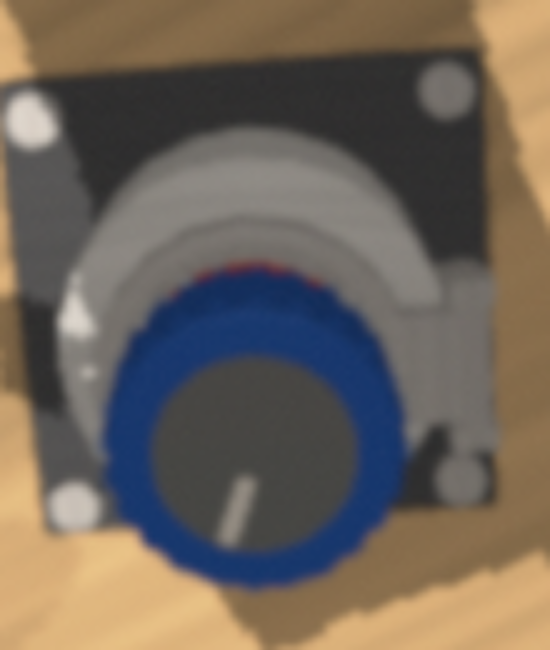

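View pics/s11c.png

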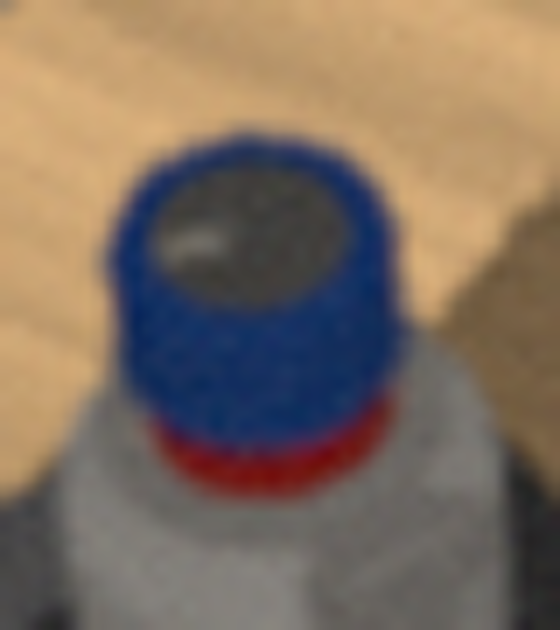

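The collar lies flat on the mouth and the red band shows under the cap. The cap's top centre is at wrist (320.5,200.2) and scene (292.6,211.5).

Run:
```python
from h import *
import pickle
s,c=pickle.load(open('w11.pkl','rb'));sc=pickle.load(open('s11.pkl','rb'))
print(tri(wray(c,s,320.5,200.2),ray(sc,292.6,211.5)),wonz(c,s,320.5,200.2,.111))
a=wonz(c,s,270+(104+.5)/5-.5,199,.111);b=wonz(c,s,270+(405+.5)/5-.5,199,.111);print(np.linalg.norm(a-b),(a+b)/2)
M=q2R(s['eef_rot']);print('toolz',M[:,2],'toolx',M[:,0])
```

```text
(array([ 0.58066015, -0.10477815,  0.10852678]), [np.float64(0.0003265784309773912), np.float64(0.00032657843097736654)]) [ 0.57975484 -0.10404981  0.111     ]
0.049328752069260434 [ 0.57884774 -0.103554    0.111     ]
toolz [4.79853596e-01 8.77348552e-01 2.12744192e-04] toolx [ 8.77348577e-01 -4.79853569e-01 -1.64362578e-04]
```

Request:
carry_out(moves=[{"hand":-1,"x":0.001,"y":0.001,"z":0,"twist":0.12},{"hand":-1,"x":0.001,"y":0.001,"z":0,"twist":0.24},{"hand":-1,"x":0.001,"y":0.001,"z":0,"twist":0.36},{"hand":-1,"x":0.001,"y":0.001,"z":0,"twist":0.48},{"hand":-1,"x":0.001,"y":0.001,"z":0,"twist":0.6},{"hand":-1,"x":0.001,"y":0.001,"z":0,"twist":0.72},{"hand":-1,"x":0.001,"y":0.001,"z":0,"twist":0.84},{"hand":-1,"x":0.001,"y":0.001,"z":0,"twist":0.96},{"hand":-1,"x":0.001,"y":0.001,"z":0,"twist":1.08},{"hand":-1,"x":0.001,"y":0.001,"z":-0.02,"twist":1.2},{"hand":-1,"x":0.001,"y":0.001,"z":-0.05,"twist":1.25},{"hand":-1,"x":0.001,"y":0.001,"z":-0.08,"twist":1.25},{"hand":-1,"x":0.001,"y":0.001,"z":-0.105,"twist":1.25},{"hand":-1,"x":0.001,"y":0.001,"z":-0.12,"twist":1.25},{"hand":-1,"x":0.001,"y":0.001,"z":-0.121,"twist":1.25},{"hand":-1,"x":0.001,"y":0.001,"z":-0.121,"twist":1.25},{"hand":-1,"x":0.001,"y":0.001,"z":-0.121,"twist":1.25}])

```text
time_s: 14.08
eef_pos: [0.581, -0.1048, 0.1099]
eef_rot: [-0.658, 0.658, 0.26, -0.259]
wrist_force: [0.4, -0.0, 0.0]
opening: 0.0852
```

Run:
```python
from h import *
s=arm.read_state(); print(s['eef_pos'],s['wrist_force'],s['opening'],s['q'].round(3))
c=arm.camera('wrist'); save(c,'w12.png'); 
c=arm.camera('scene'); save(c,'s12.png',(230,150,390,290),4)
```

```text
[ 0.58099343 -0.10480694  0.1099122 ] [ 0.39923979 -0.02505427  0.01620275] 0.08516943123765694 [-0.178  0.388 -0.283  0.899  0.    -0.929]
```

View pics/w12.png

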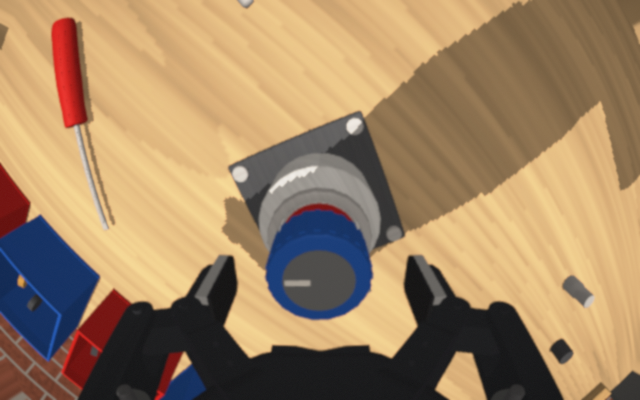

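View pics/s12.png

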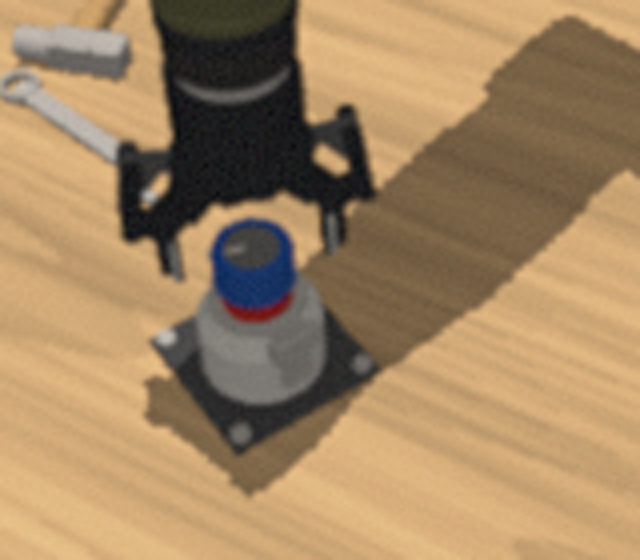

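The cap sits centred between the open pads, with its white mark at (297,283). Closing on it.

Request:
carry_out(moves=[{"hand":1,"x":0,"y":0,"z":0,"twist":0},{"hand":1,"x":0,"y":0,"z":0,"twist":0},{"hand":1,"x":0,"y":0,"z":0,"twist":0},{"hand":1,"x":0,"y":0,"z":0,"twist":0},{"hand":1,"x":0,"y":0,"z":0,"twist":0},{"hand":1,"x":0,"y":0,"z":0,"twist":0},{"hand":1,"x":0,"y":0,"z":0,"twist":0}])

```text
time_s: 14.77
eef_pos: [0.5812, -0.1054, 0.1102]
eef_rot: [-0.657, 0.659, 0.26, -0.259]
wrist_force: [0.4, -1.5, 5.0]
opening: 0.0481
```

Run:
```python
from h import *
s=arm.read_state(); print(s['eef_pos'],s['wrist_force'],s['wrist_torque'],s['opening'])
c=arm.camera('wrist'); save(c,'w13.png')
c=arm.camera('scene'); save(c,'s13.png',(230,150,390,290),4)
```

```text
[ 0.58123009 -0.10541626  0.11017299] [ 0.40077781 -1.53276572  5.02842828] [-0.36707619  0.12958391  0.05259935] 0.048070388390714085
```

View pics/s13.png

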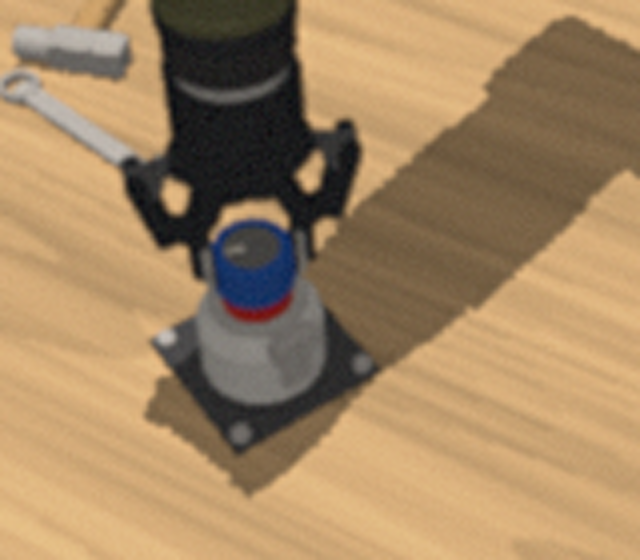

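View pics/w13.png

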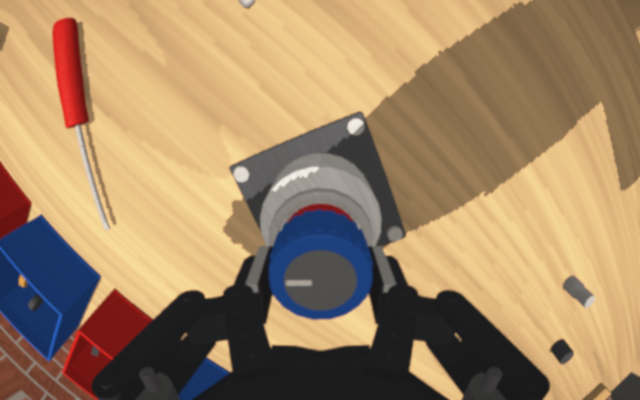

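Gripped, with an opening of 48 mm. I'll screw clockwise 0.1 rad per row and lower 3.75 mm per rad.

Request:
carry_out(moves=[{"hand":1,"x":0,"y":0,"z":-0.0004,"twist":-0.1},{"hand":1,"x":0,"y":0,"z":-0.0008,"twist":-0.2},{"hand":1,"x":0,"y":0,"z":-0.0011,"twist":-0.3},{"hand":1,"x":0,"y":0,"z":-0.0015,"twist":-0.4},{"hand":1,"x":0,"y":0,"z":-0.0019,"twist":-0.5},{"hand":1,"x":0,"y":0,"z":-0.0023,"twist":-0.6},{"hand":1,"x":0,"y":0,"z":-0.0026,"twist":-0.7},{"hand":1,"x":0,"y":0,"z":-0.003,"twist":-0.8},{"hand":1,"x":0,"y":0,"z":-0.0034,"twist":-0.9},{"hand":1,"x":0,"y":0,"z":-0.0038,"twist":-1.0},{"hand":1,"x":0,"y":0,"z":-0.0038,"twist":-1.0}])

```text
time_s: 15.78
eef_pos: [0.5815, -0.1061, 0.1064]
eef_rot: [-0.7, 0.702, -0.088, 0.091]
wrist_force: [0.9, -3.6, 4.9]
opening: 0.0485
```

Run:
```python
from h import *
s=arm.read_state(); print(s['eef_pos'],s['wrist_force'],s['wrist_torque'],s['opening'],s['q'][5])
c=arm.camera('wrist'); save(c,'w14.png')
```

```text
[ 0.58151025 -0.10611951  0.1064396 ] [ 0.9051457  -3.5743683   4.89662034] [-0.76792953 -0.04386479 -0.16366558] 0.048474894059467144 0.07461986316617017
```

View pics/w14.png

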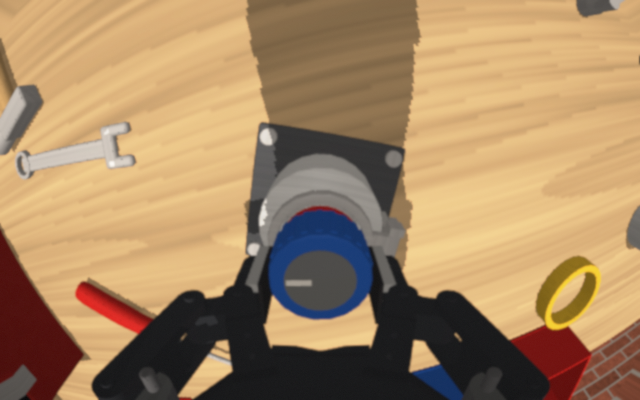

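The mark stays fixed relative to the gripper, so the cap turns without slipping.

Request:
carry_out(moves=[{"hand":1,"x":0,"y":0,"z":-0.0004,"twist":-0.1},{"hand":1,"x":0,"y":0,"z":-0.0008,"twist":-0.2},{"hand":1,"x":0,"y":0,"z":-0.0011,"twist":-0.3},{"hand":1,"x":0,"y":0,"z":-0.0015,"twist":-0.4},{"hand":1,"x":0,"y":0,"z":-0.0019,"twist":-0.5},{"hand":1,"x":0,"y":0,"z":-0.0023,"twist":-0.6},{"hand":1,"x":0,"y":0,"z":-0.0026,"twist":-0.7},{"hand":1,"x":0,"y":0,"z":-0.003,"twist":-0.8},{"hand":1,"x":0,"y":0,"z":-0.0034,"twist":-0.9},{"hand":1,"x":0,"y":0,"z":-0.0038,"twist":-1.0},{"hand":1,"x":0,"y":0,"z":-0.0041,"twist":-1.1},{"hand":1,"x":0,"y":0,"z":-0.0045,"twist":-1.2},{"hand":1,"x":0,"y":0,"z":-0.0049,"twist":-1.3},{"hand":1,"x":0,"y":0,"z":-0.0053,"twist":-1.4},{"hand":1,"x":0,"y":0,"z":-0.0053,"twist":-1.4}])

```text
time_s: 17.08
eef_pos: [0.5808, -0.1067, 0.1011]
eef_rot: [-0.478, 0.479, -0.519, 0.522]
wrist_force: [-3.2, -4.9, 8.3]
opening: 0.0483
```

Run:
```python
from h import *
s=arm.read_state(); print(s['eef_pos'],s['wrist_force'],s['wrist_torque'],s['opening'],s['q'][5])
c=arm.camera('wrist'); save(c,'w15.png')
c=arm.camera('scene'); save(c,'s15.png',(230,150,390,290),4)
```

```text
[ 0.58076562 -0.10666717  0.10110326] [-3.20047587 -4.87130099  8.25735635] [-1.15394363  0.45259981 -0.18237033] 0.048332236393799424 1.4746489876457987
```

View pics/w15.png

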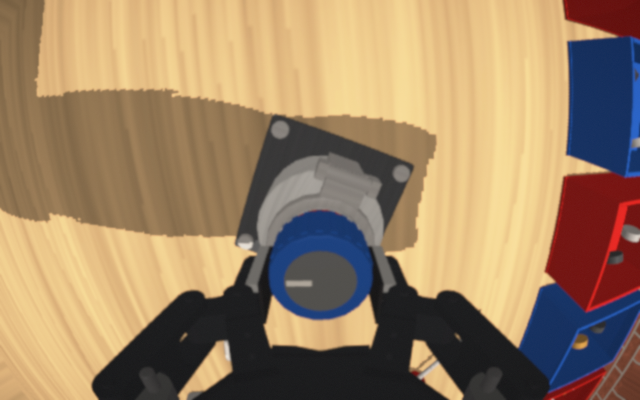

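View pics/s15.png

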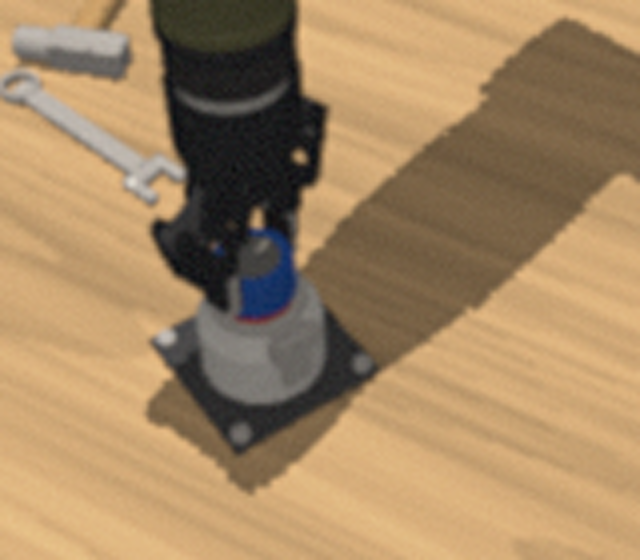

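A thin red line remains. Continuing.

Request:
carry_out(moves=[{"hand":1,"x":0,"y":0,"z":-0.0004,"twist":-0.1},{"hand":1,"x":0,"y":0,"z":-0.0008,"twist":-0.2},{"hand":1,"x":0,"y":0,"z":-0.0008,"twist":-0.2}])

```text
time_s: 17.43
eef_pos: [0.5806, -0.1066, 0.1003]
eef_rot: [-0.424, 0.425, -0.564, 0.567]
wrist_force: [-2.4, -5.6, 7.5]
opening: 0.0483
```

Run:
```python
from h import *
s=arm.read_state(); print(s['eef_pos'],s['wrist_force'],s['wrist_torque'],s['q'][5])
```

```text
[ 0.58062067 -0.10663496  0.1003179 ] [-2.43969358 -5.57267696  7.46037555] [-1.15133553  0.61168367 -0.18469892] 1.6746294779444624
```

Request:
carry_out(moves=[{"hand":1,"x":0,"y":0,"z":-0.0004,"twist":-0.1},{"hand":1,"x":0,"y":0,"z":-0.0008,"twist":-0.2},{"hand":1,"x":0,"y":0,"z":-0.0008,"twist":-0.2}])

```text
time_s: 17.68
eef_pos: [0.5805, -0.1066, 0.0995]
eef_rot: [-0.365, 0.366, -0.604, 0.607]
wrist_force: [-2.1, -5.6, 8.5]
opening: 0.0484
```

Run:
```python
from h import *
s=arm.read_state(); print(s['eef_pos'],s['wrist_force'],s['wrist_torque'],s['q'][5])
c=arm.camera('wrist'); save(c,'w16.png')
c=arm.camera('scene'); save(c,'s16.png',(270,185,330,245),10)
```

```text
[ 0.58046747 -0.10658565  0.09951716] [-2.11726711 -5.61720588  8.4527603 ] [-1.17418458  0.66928075 -0.19173293] 1.874584479369802
```

View pics/w16.png

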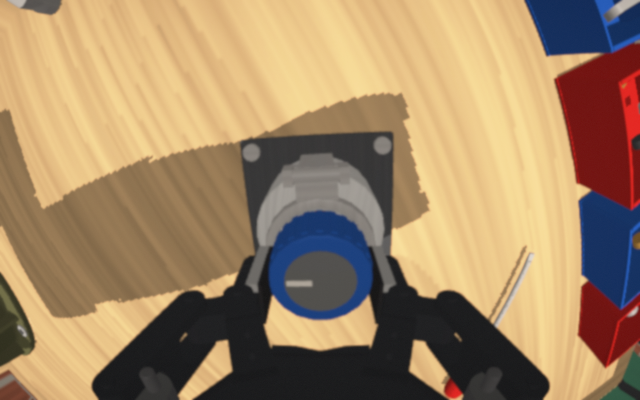

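View pics/s16.png

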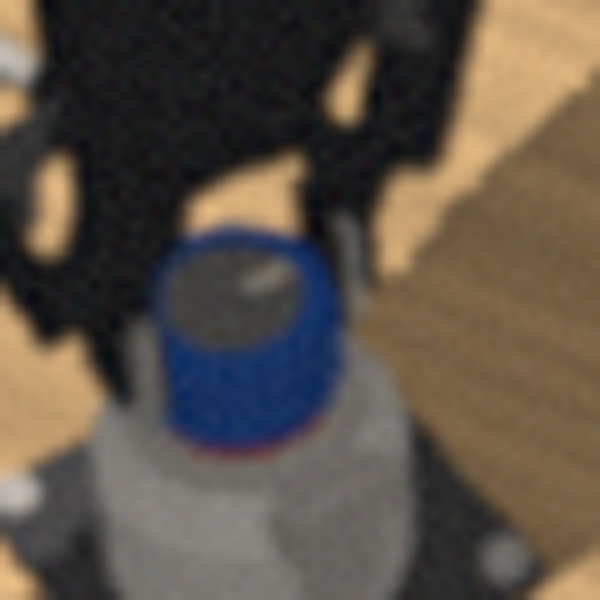

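Still a trace of red and no stop yet. Continuing.

Request:
carry_out(moves=[{"hand":1,"x":0,"y":0,"z":-0.0004,"twist":-0.1},{"hand":1,"x":0,"y":0,"z":-0.0006,"twist":-0.15},{"hand":1,"x":0,"y":0,"z":-0.0006,"twist":-0.15}])

```text
time_s: 18.03
eef_pos: [0.58, -0.1063, 0.0991]
eef_rot: [-0.321, 0.322, -0.628, 0.631]
wrist_force: [-5.0, -5.8, 10.8]
opening: 0.0483
```

Run:
```python
from h import *
s=arm.read_state(); print(s['eef_pos'],s['wrist_force'],s['wrist_torque'],s['q'][5])
```

```text
[ 0.58000323 -0.10632427  0.09910927] [-4.97604699 -5.84031952 10.79313798] [-1.20322564  1.16017609  2.08153772] 2.01808489582298
```

Request:
carry_out(moves=[{"hand":1,"x":0,"y":0,"z":-0.0004,"twist":-0.1},{"hand":1,"x":0,"y":0,"z":-0.0006,"twist":-0.15},{"hand":1,"x":0,"y":0,"z":-0.0006,"twist":-0.15}])

```text
time_s: 18.28
eef_pos: [0.5829, -0.104, 0.0992]
eef_rot: [-0.275, 0.27, -0.652, 0.653]
wrist_force: [3.3, 4.8, 7.5]
opening: 0.0482
```

Run:
```python
from h import *
s=arm.read_state(); print(s['eef_pos'],s['wrist_force'],s['wrist_torque'],s['q'][5])
c=arm.camera('wrist'); save(c,'w17.png')
c=arm.camera('scene'); save(c,'s17.png',(270,185,330,245),10)
```

```text
[ 0.58291343 -0.10395245  0.09920198] [3.25798297 4.77989344 7.53423357] [ 0.58497207 -0.1991485  -0.11507074] 2.1725678331175238
```

View pics/w17.png

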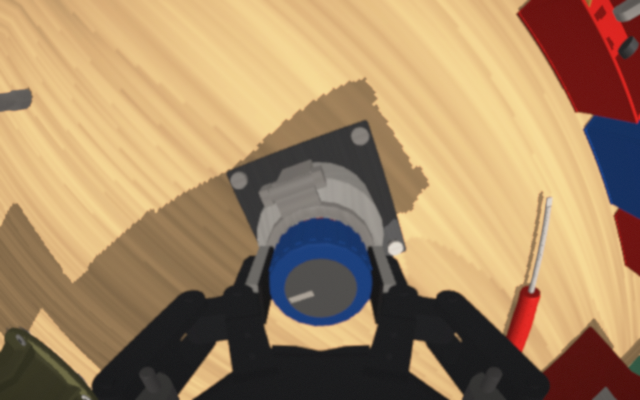

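View pics/s17.png

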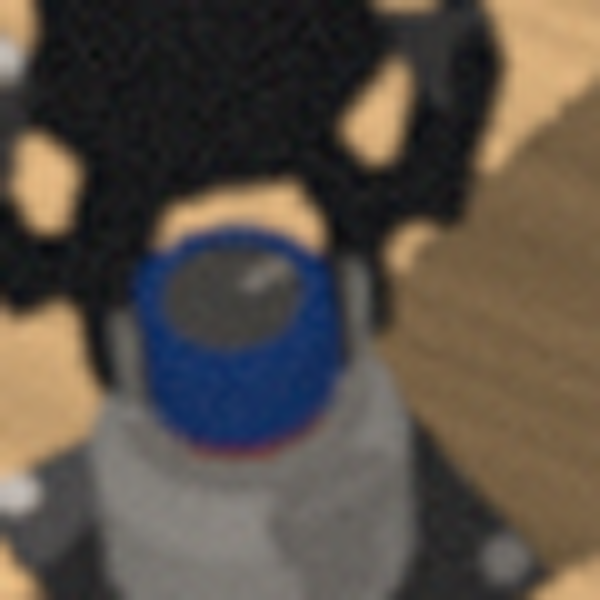

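The torque spiked to 2.1 N m and then the pads slipped on the cap, since the mark has turned about 17° in the wrist view. That points to the stop. I'll release and inspect.

Request:
carry_out(moves=[{"hand":-1,"x":0,"y":0,"z":0,"twist":0},{"hand":-1,"x":0,"y":0,"z":0,"twist":0},{"hand":-1,"x":0,"y":0,"z":0,"twist":0},{"hand":-1,"x":0,"y":0,"z":0,"twist":0},{"hand":-1,"x":0,"y":0,"z":0,"twist":0},{"hand":-1,"x":0,"y":0,"z":0.03,"twist":0},{"hand":-1,"x":0,"y":0,"z":0.07,"twist":0},{"hand":-1,"x":0,"y":0,"z":0.11,"twist":0},{"hand":-1,"x":0,"y":0,"z":0.125,"twist":0},{"hand":-1,"x":0,"y":0,"z":0.125,"twist":0},{"hand":-1,"x":0,"y":0,"z":0.125,"twist":0}])

```text
time_s: 19.3
eef_pos: [0.5808, -0.1049, 0.2227]
eef_rot: [-0.274, 0.272, -0.652, 0.653]
wrist_force: [-1.0, 0.9, -0.5]
opening: 0.0854
```

Run:
```python
from h import *
import pickle
s=arm.read_state(); print(s['eef_pos'],s['wrist_force'],s['wrist_torque'],s['q'][5])
c=arm.camera('wrist'); save(c,'w18.png',(260,100,390,240),5); pickle.dump((s,c),open('w18.pkl','wb'))
c=arm.camera('scene'); save(c,'s18.png',(275,195,315,240),14); pickle.dump(c,open('s18.pkl','wb'))
```

```text
[ 0.58075879 -0.10486321  0.22273877] [-0.99032152  0.90445392 -0.48476779] [-0.07891844  0.02895675 -0.00330698] 2.1703318788115227
```

View pics/w18.png

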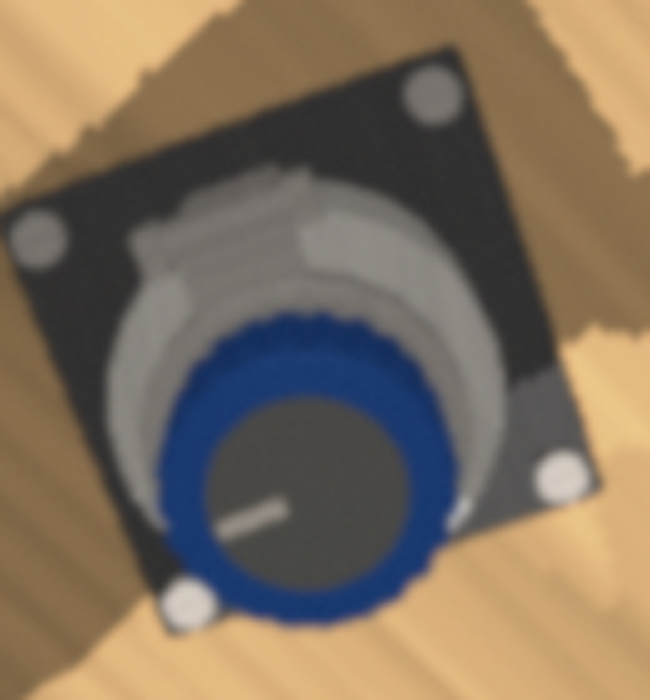

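View pics/s18.png

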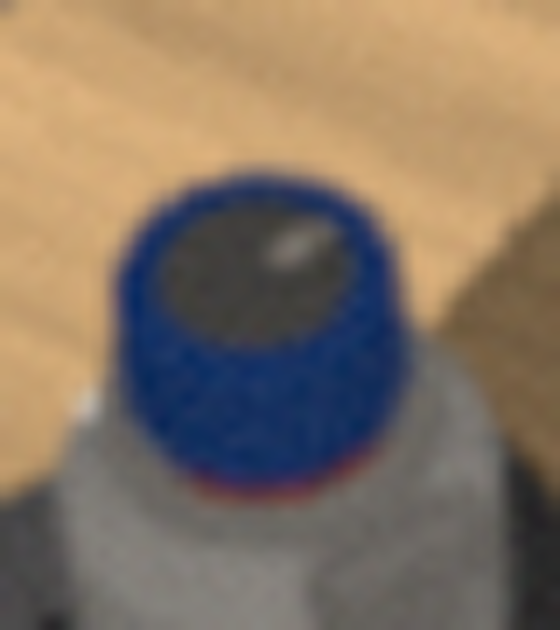

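Some red is still visible in the scene view, at crop (270,490). I'll measure how far the cap came down.

Run:
```python
from h import *
import pickle
def prof(n):
    c=pickle.load(open(n,'rb')); im=c['color'].astype(float)
    blk=im[195:240,290:296].mean(1)
    return c,blk
for n in ('s11.pkl','s18.pkl'):
    c,b=prof(n); print(n)
    for i,r in enumerate(b):
        print(195+i,r.round(0).astype(int),end=' ; ' if i%3<2 else '\n')
    print()
K=pickle.load(open('s18.pkl','rb'))
def proj(c,p):
    q=att(c['attitude']).T@(np.array(p)-np.array(c['origin']));k=c['mtx'];return k[0,2]+k[0,0]*q[0]/q[2],k[1,2]+k[1,1]*q[1]/q[2]
C=np.array([.580,-.1045]);o=np.array(K['origin'])[:2];d=(o-C)/np.linalg.norm(o-C)
for h in (.113,.1115,.110,.105,.1025,.1005,.09,.0815,.0705,.07):
    print(h,'far',proj(K,[*(C-d*.025),h])[1],'near',proj(K,[*(C+d*.025),h])[1],'near22.5',proj(K,[*(C+d*.0225),h])[1])
```

```text
s11.pkl
195 [195 158 111] ; 196 [191 154 108] ; 197 [188 152 108]
198 [185 150 106] ; 199 [184 149 105] ; 200 [188 152 107]
201 [196 158 111] ; 202 [202 163 115] ; 203 [193 157 114]
204 [145 124 107] ; 205 [65 69 96] ; 206 [39 52 81]
207 [60 61 64] ; 208 [66 64 60] ; 209 [65 63 61]
210 [66 65 62] ; 211 [71 70 67] ; 212 [72 70 66]
213 [67 65 62] ; 214 [64 61 58] ; 215 [64 62 60]
216 [57 60 71] ; 217 [35 51 89] ; 218 [ 24  51 100]
219 [ 23  51 100] ; 220 [20 48 96] ; 221 [23 49 96]
222 [21 47 96] ; 223 [22 50 96] ; 224 [19 48 95]
225 [22 48 96] ; 226 [49 45 87] ; 227 [86 30 52]
228 [113  21  22] ; 229 [115  30  26] ; 230 [111  65  61]
231 [108 101  94] ; 232 [106 104  99] ; 233 [109 105 100]
234 [123 120 114] ; 235 [132 128 123] ; 236 [132 128 124]
237 [132 129 124] ; 238 [133 129 125] ; 239 [133 130 124]

s18.pkl
195 [196 159 111] ; 196 [193 156 111] ; 197 [189 153 109]
198 [186 150 106] ; 199 [186 150 107] ; 200 [188 152 108]
201 [196 159 112] ; 202 [202 163 115] ; 203 [206 166 117]
204 [207 168 118] ; 205 [210 170 119] ; 206 [196 160 119]
207 [133 116 108] ; 208 [56 64 95] ; 209 [44
[... 640 characters left out ...]
39193 near 218.52575939325186 near22.5 217.71970710113487
0.11 far 203.3363443829929 near 218.93209227688837 near22.5 218.12627722602392
0.105 far 204.69736681895304 near 220.27962514587162 near22.5 219.47460896331833
0.1025 far 205.3740150968502 near 220.9494331038911 near22.5 220.14482092605144
0.1005 far 205.91349282005118 near 221.4833935195119 near22.5 220.67910669842112
0.09 far 208.71920635398374 near 224.25950229221155 near22.5 223.45695407341017
0.0815 far 210.95834689400908 near 226.47392124055796 near22.5 225.67281642976735
0.0705 far 213.81430227076567 near 229.29693542134686 near22.5 228.49774352159412
0.07 far 213.94301563030854 near 229.4241269792636 near22.5 228.6250231873616
```

Run:
```python
from h import *
import pickle
def ang(f,o,a,b,h):
    s,c=pickle.load(open(f,'rb')); g=lambda p:((p[0]+.5)/5-.5+o[0],(p[1]+.5)/5-.5+o[1])
    A=wonz(c,s,*g(a),h);B=wonz(c,s,*g(b),h);return np.arctan2(*(B-A)[1::-1]),s,c
a1,*_=ang('w11.pkl',(270,110),(247,480),(228,545),.111)
a2,s,c=ang('w18.pkl',(260,100),(285,507),(220,533),.1005)
print(a1,a2,(a1-a2)%(2*np.pi))
sc=pickle.load(open('s18.pkl','rb'))
w=(260+(308.5)/5-.5,100+(494.5)/5-.5);print(tri(wray(c,s,*w),ray(sc,275+260/14-.5,195+276/14-.5)))
```

```text
-0.7678056415889808 2.765136942553979 2.7502427230366266
(array([ 0.57952602, -0.10545561,  0.09703263]), [np.float64(9.47666089312952e-05), np.float64(9.476660893126328e-05)])
```

The mark has turned 2.75 rad, a drop of 10.3 mm from a fingertip-felt height of about 110.7 mm, so the top should be at about 100.4 mm. That matches fully down. Because a red trace remains in the scene view, I'll regrasp and check the stop again.

Request:
carry_out(moves=[{"hand":-1,"x":0,"y":0,"z":0,"twist":0.12},{"hand":-1,"x":0,"y":0,"z":0,"twist":0.24},{"hand":-1,"x":0,"y":0,"z":0,"twist":0.36},{"hand":-1,"x":0,"y":0,"z":0,"twist":0.48},{"hand":-1,"x":0,"y":0,"z":0,"twist":0.6},{"hand":-1,"x":0,"y":0,"z":-0.03,"twist":0.72},{"hand":-1,"x":0,"y":0,"z":-0.06,"twist":0.8},{"hand":-1,"x":0,"y":0,"z":-0.09,"twist":0.8},{"hand":-1,"x":0,"y":0,"z":-0.11,"twist":0.8},{"hand":-1,"x":0,"y":0,"z":-0.122,"twist":0.8},{"hand":-1,"x":0,"y":0,"z":-0.122,"twist":0.8},{"hand":-1,"x":0,"y":0,"z":-0.122,"twist":0.8},{"hand":1,"x":0,"y":0,"z":-0.122,"twist":0.8},{"hand":1,"x":0,"y":0,"z":-0.122,"twist":0.8},{"hand":1,"x":0,"y":0,"z":-0.122,"twist":0.8},{"hand":1,"x":0,"y":0,"z":-0.122,"twist":0.8},{"hand":1,"x":0,"y":0,"z":-0.122,"twist":0.8},{"hand":1,"x":0,"y":0,"z":-0.122,"twist":0.8},{"hand":1,"x":0,"y":0,"z":-0.122,"twist":0.8}])

```text
time_s: 20.98
eef_pos: [0.5808, -0.1049, 0.1018]
eef_rot: [0.506, -0.505, 0.494, -0.495]
wrist_force: [-2.6, 0.2, 7.4]
opening: 0.048
```

Request:
carry_out(moves=[{"hand":1,"x":0,"y":0,"z":0,"twist":-0.05},{"hand":1,"x":0,"y":0,"z":0,"twist":-0.1},{"hand":1,"x":0,"y":0,"z":0,"twist":-0.1}])

```text
time_s: 21.23
eef_pos: [0.5809, -0.1049, 0.1014]
eef_rot: [-0.48, 0.479, -0.519, 0.52]
wrist_force: [-2.3, -1.1, 6.1]
opening: 0.0481
```

Run:
```python
from h import *
s=arm.read_state(); print(s['eef_pos'],s['wrist_force'],s['wrist_torque'],s['q'][5])
c=arm.camera('wrist'); save(c,'w19.png',(240,200,400,340),4)
```

```text
[ 0.58090907 -0.10493485  0.10141579] [-2.33333713 -1.07186113  6.0592168 ] [-0.06636699  0.34128206 -0.05036037] 1.4714736888530684
```

View pics/w19.png

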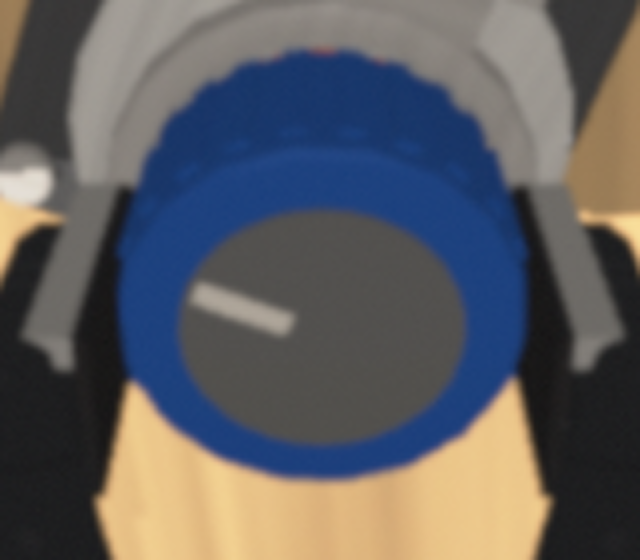

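Request:
carry_out(moves=[{"hand":1,"x":0,"y":0,"z":-0.0002,"twist":-0.05},{"hand":1,"x":0,"y":0,"z":-0.0004,"twist":-0.1},{"hand":1,"x":0,"y":0,"z":-0.0004,"twist":-0.1}])

```text
time_s: 21.53
eef_pos: [0.5808, -0.1048, 0.1011]
eef_rot: [-0.455, 0.454, -0.541, 0.542]
wrist_force: [-3.2, -1.1, 8.0]
opening: 0.0481
```

Run:
```python
from h import *
s=arm.read_state(); print(s['eef_pos'],s['wrist_force'],s['wrist_torque'],s['q'][5])
```

```text
[ 0.58077246 -0.10477953  0.10113477] [-3.15861801 -1.14133627  7.9842668 ] [-0.14402106  0.62312167  1.48459182] 1.5676713469518881
```

Request:
carry_out(moves=[{"hand":1,"x":0,"y":0,"z":-0.0002,"twist":-0.05},{"hand":1,"x":0,"y":0,"z":-0.0004,"twist":-0.1},{"hand":1,"x":0,"y":0,"z":-0.0004,"twist":-0.1}])

```text
time_s: 21.78
eef_pos: [0.5804, -0.1058, 0.1009]
eef_rot: [-0.427, 0.428, -0.562, 0.565]
wrist_force: [-4.1, -4.9, 11.6]
opening: 0.0482
```

Run:
```python
from h import *
s=arm.read_state(); print(s['eef_pos'],s['wrist_force'],s['wrist_torque'],s['q'][5])
c=arm.camera('wrist'); save(c,'w20.png',(240,200,400,340),4)
```

```text
[ 0.5803895  -0.10576088  0.10092614] [-4.11790105 -4.91946038 11.59985811] [-0.91374584  1.15977101  2.56699996] 1.6655834472129327
```

View pics/w20.png

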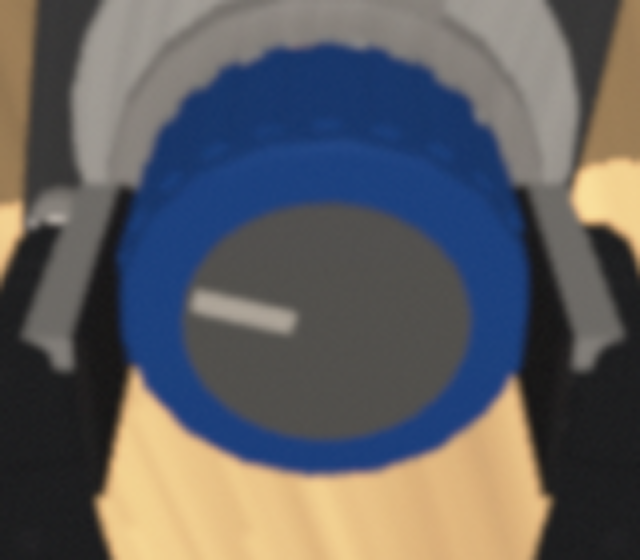

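The torque now rises to 1.5 and then 2.6 N m at a firm stop, and the red has gone. I'll unwind most of the elastic twist before letting go, so the cap isn't flung back.

Request:
carry_out(moves=[{"hand":1,"x":0,"y":0,"z":0,"twist":0.05},{"hand":1,"x":0,"y":0,"z":0,"twist":0.1},{"hand":1,"x":0,"y":0,"z":0,"twist":0.1}])

```text
time_s: 22.08
eef_pos: [0.5807, -0.1059, 0.101]
eef_rot: [-0.454, 0.455, -0.54, 0.543]
wrist_force: [-4.6, -2.6, 9.8]
opening: 0.0483
```

Run:
```python
from h import *
s=arm.read_state(); print(s['eef_pos'],s['wrist_force'],s['wrist_torque'],s['q'][5])
```

```text
[ 0.58068457 -0.10592452  0.10104203] [-4.60885386 -2.60080078  9.78961387] [-0.80433397  0.88563574  0.60815946] 1.5654485735309458
```

Request:
carry_out(moves=[{"hand":1,"x":0,"y":0,"z":0,"twist":0.03},{"hand":1,"x":0,"y":0,"z":0,"twist":0.03},{"hand":-1,"x":0,"y":0,"z":0,"twist":0.03},{"hand":-1,"x":0,"y":0,"z":0,"twist":0.03},{"hand":-1,"x":0,"y":0,"z":0,"twist":0.03},{"hand":-1,"x":0,"y":0,"z":0,"twist":0.03},{"hand":-1,"x":0,"y":0,"z":0,"twist":0.03},{"hand":-1,"x":0,"y":0,"z":0.03,"twist":0.03},{"hand":-1,"x":0,"y":0,"z":0.07,"twist":0.03},{"hand":-1,"x":0,"y":0,"z":0.11,"twist":0.03},{"hand":-1,"x":0,"y":0,"z":0.13,"twist":0.03},{"hand":-1,"x":0,"y":0,"z":0.13,"twist":0.03},{"hand":-1,"x":0,"y":0,"z":0.13,"twist":0.03}])

```text
time_s: 23.17
eef_pos: [0.5812, -0.1047, 0.2305]
eef_rot: [-0.462, 0.461, -0.535, 0.536]
wrist_force: [0.4, 1.0, -1.7]
opening: 0.0854
```

Run:
```python
from h import *
import pickle
s=arm.read_state(); print(s['eef_pos'],s['wrist_force'],s['wrist_torque'],s['q'][5])
c=arm.camera('wrist'); save(c,'w21.png',(260,100,390,240),5); pickle.dump((s,c),open('w21.pkl','wb'))
c=arm.camera('scene'); save(c,'s21.png',(275,195,315,240),14); pickle.dump(c,open('s21.pkl','wb'));save(c,'s21f.png')
```

```text
[ 0.58122418 -0.10474189  0.23053972] [ 0.35338362  0.97444323 -1.6723834 ] [-0.02471053 -0.0175162   0.01960859] 1.5401627500065351
```

View pics/w21.png

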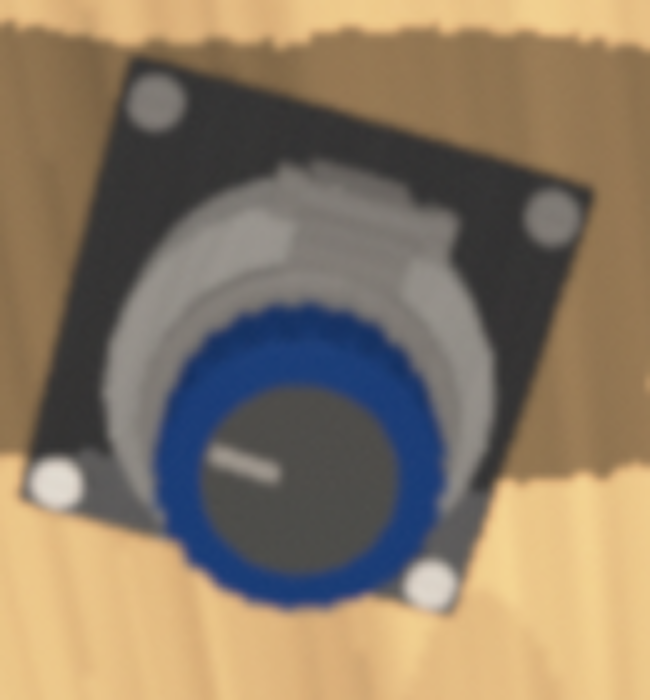

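View pics/s21.png

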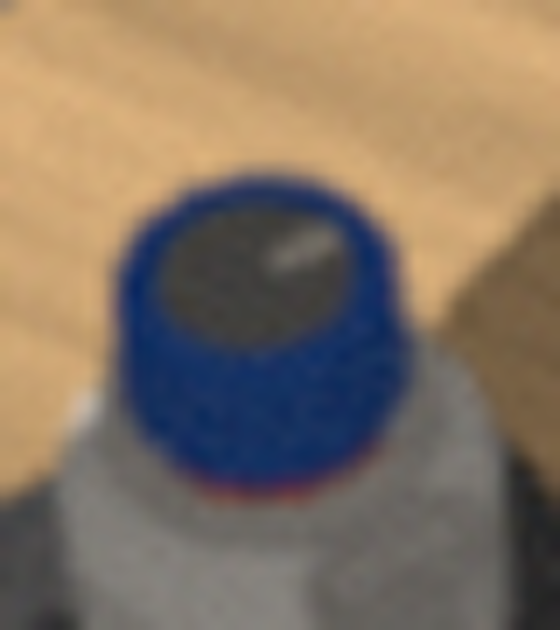

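View pics/s21f.png

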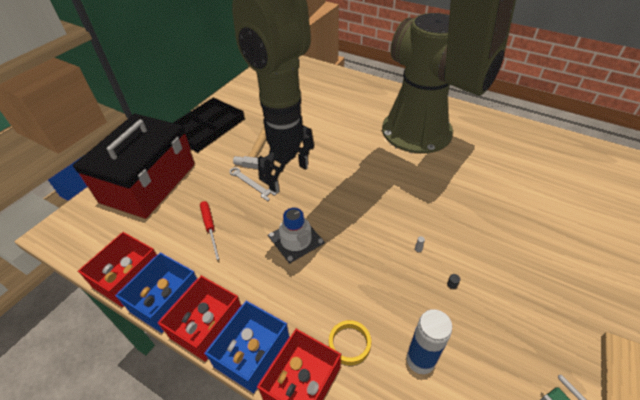

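Run:
```python
from h import *
import pickle
def ang(f,o,a,b,h):
    s,c=pickle.load(open(f,'rb')); g=lambda p:((p[0]+.5)/5-.5+o[0],(p[1]+.5)/5-.5+o[1])
    A=wonz(c,s,*g(a),h);B=wonz(c,s,*g(b),h);return np.arctan2(*(B-A)[1::-1]),s,c
a1,*_=ang('w11.pkl',(270,110),(247,480),(228,545),.111)
a2,s,c=ang('w21.pkl',(260,100),(279,475),(210,453),.1005)
print((a1-a2)%(2*np.pi))
sc=pickle.load(open('s21.pkl','rb'));w=(260+(299.5)/5-.5,100+(479.5)/5-.5);print(tri(wray(c,s,*w),ray(sc,275+260/14-.5,195+278/14-.5)))
b=sc['color'][203:233,290:296].astype(float).mean(1)
for i in (3,4,5,6,24,25,26,27,28): print(203+i,b[i].round())
# depth of top face, before and after
for n in ('s11.pkl','s21.pkl'):
    k=pickle.load(open(n,'rb')); print(n,np.median([pt(k,u,v)[2] for u in range(289,297) for v in range(211,216)]))
t=arm.camera('top');import cv2
cv2.imwrite('pics/t21.png',cv2.resize(t['color'][130:250,190:430,::-1],None,fx=3.3,fy=3.3))
```

```text
2.8462324607184932
(array([ 0.58004228, -0.10513096,  0.09717557]), [np.float64(7.840925883548934e-05), np.float64(7.840925883542141e-05)])
206 [198. 161. 117.]
207 [140. 121. 108.]
208 [61. 67. 97.]
209 [42. 54. 83.]
227 [20. 49. 97.]
228 [27. 48. 96.]
229 [60. 46. 83.]
230 [98. 67. 70.]
231 [109. 100.  94.]
s11.pkl 0.11116102850465603
s21.pkl 0.09964203238013658
```

View pics/t21.png

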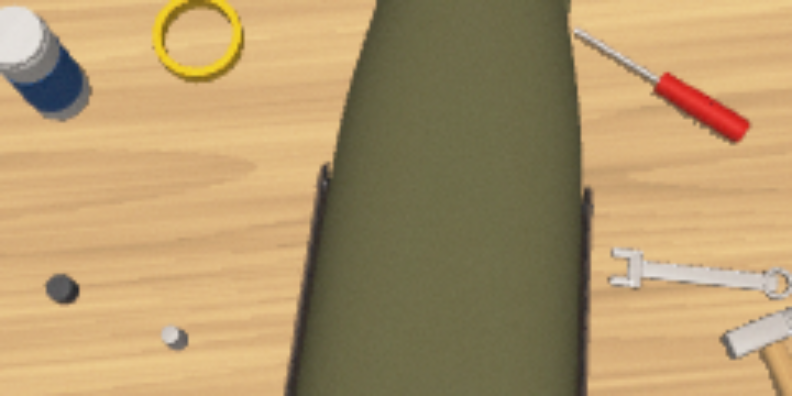

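The cap is down and the stop is firm. The hand is clear above and the bystanders are where they were. Handing in.

Run:
```python
from h import *
s=arm.read_state(); print(s['time_s'],s['wrist_force'])
arm.close_job()
```

```text
23.3167 [-1.49686094 -0.4983257  -0.45587336]
the job is handed in; nothing more can be done
```

I put the brass bushing into the canister and let go of it inside the mouth. Then I folded the collar shut and screwed the cap clockwise to its stop. I handed the job in at 23.3 s; no verdict was reported.

**Bushing:** pictures after release showed it standing upright inside the bore.

**Collar:** pressed with about 17 N it did not move any further, and it lay flat in the pictures.

**Cap:** at the end of the first turn the pads slipped, and the cap was still about 0.1 rad short. I regripped and turned it until the torque rose to 2.6 N m, against about 0.19 N m while it was still turning. I eased off the twist before opening the fingers.
- **Turn:** the white mark moved about 2.85 rad in total, which is a drop of 10.7 mm.
- **Height:** scene-camera depth put the cap's top at 111.2 mm before and 99.6 mm after, against the stated 100.5 mm. Triangulation from two views read about 3 mm lower in both cases (108.5 and 97.2 mm), but its drop of 11.3 mm agrees.

**One check disagreed:** the final scene picture still shows a red line under the cap on the hinge side, less than a pixel thick. The wrist camera shows none. I put it down to image blur, because the stop and the heights agree, but I could not confirm that.

**Other parts:** in the last pictures the bystander tools and parts were where they started. The gripper was open and clear, above the cap.

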